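Empty the dispenser's roll-top catch tray into the tote

ROBOT

A 6-joint arm with a two-finger parallel gripper is mounted at the origin on the work surface. World frame = base frame: x ahead of the robot, y to its left, z up, the work surface at z = 0. Lengths are in m, angles in rad, forces in N, time in s.
With the tool pointing down it reaches from about 0.275 to 0.75 m from the base axis. Payload 10.2 kg.
Tool frame: the origin (TCP) lies midway between the tips of the shut fingers; the grasp point (between the pads) lies 19 mm behind it (env.hold_point_z is the distance from the TCP to the grasp point, in m); x points along the fingers, z is the direction in which the jaws open and shut, and the axes are right-handed (so a half turn about x gives the same grasp; the last joint's range is limited). The gripper opens to 88 mm and grips with 3 to 60 N. Pads are 18 mm wide; open, the fingers measure 123 mm over their backs; the gripper's body (75 mm by 187 mm) begins 45 mm behind the grasp point.
Start: joints at [1.124, 0.313, 1.498, -0, 1.331, -0.223], TCP at [0.117, 0.512, 0.239] pointing down, gripper open.
Joint ranges: [-2.94, 2.94], [-0.97, 2.17], [0.19, 2.56], [-1.23, 4.37], [0.02, 3.11], [-2.88, 2.88]. Speed limits (rad/s): [2.39, 2.39, 3.01, 3.14, 3.14, 3.14].

INTERFACE

Orientations are given as a 3x3 rotation matrix whose columns are the frame's x, y, z axes.
In Python, from workcell import env gives the robot as it stands. The module is installed in compiled form; this text tells all that it offers.
- The arm moves only by the tool servo_tool, never from a script. Its argument "moves" is a list of rows, each a list of 3 entries, a list of its own where there are three numbers: the shift along the tool's x, y, z each as a share of 0.3 m, from -1 to 1, then the turn about the tool's x as a share of 30 degrees, from -1 to 1, then the closure in counts, from 0 (fully open) to 255 (shut). A call has 1 to 20 rows; each row is the pose to reach, as a shift and turn from the pose commanded when the call began, along the tool's axes at that moment; what a row does not reach only later rows make up. A row lasts 1/8 s, in which the tool goes at most 62.5 mm and 10.7 degrees, less where a joint would pass 70% of its speed; a pose out of reach is approached as far as the arm can. A call with a number of a shift or a turn outside -1 to 1 is refused whole. A call with a gripper value outside its range is refused whole. The fingers move at their own pace and stop on an object; the grip force is fixed at half the most. Time passes only in rows, so rows that repeat a pose let the fingers close. It gives the time, the measured TCP pose, the force and the opening at its end, in the units of the state.
- env.observe(): the state, without advancing time (a new reading comes with each control period).
- env.grab_frame(name): name is "side" or "top" or "wrist"; returns a dict with "frame" (400x640x3 uint8, red, green, blue), "fx", "fy", "cx", "cy" (pixels), "dist_coeffs" ([k1, k2, p1, p2, k3] as OpenCV has them; the pictures are not rectified), "R" (3x3) and "t" (3): a world point X has camera coordinates R X + t; the wrist camera has in their place "T_tool_cam" (4x4, takes a point from camera to tool coordinates, whose origin is the TCP and whose axes are the tool frame's). Camera axes: x right, y down, z forward; pixel columns grow to the right and rows downward; lengths in m; the calibration is good to about 2 mm. A picture is of the moment at which its call begins: read the wrist's pose just before it. There is no depth.
- env.job_done(): hands the job in, once; it reports no verdict.
The state is a dict: "clock": time; "joint_positions": joint angles; "qd": joint speeds; "joint_efforts": joint torques, N m; "position": TCP position; "tcp_rot": TCP orientation; "wrist_force": force on the tool from outside, world axes, zero at the start; "wrist_torque": the same for the moment, N m; "grip_width": finger opening in m.
Only numpy, scipy, OpenCV 4.12 (cv2) and the standard library are available. Lean on these libraries where they do the work, as an engineer would, in place of code of your own. Each camera call takes 0.05 s, during which the arm holds its last target.

TASK

Roll the dispenser's slatted cover all the way open, collect every carton from its catch tray into the grey tote, and then roll the cover fully shut again. The cartons must lie flat on the tote's floor, none standing on end or on top of another. Leave the other things on the counter where they are.

Things in the scene. Friction and masses are not known exactly. Their poses are not given: they have to be found in the camera images.
- dispenser: Fixed grey dispenser, 400 mm deep, 394 mm wide (y). Origin: table height, middle of its catch-tray opening; x points to its rear (away from the robot), y to its left, z up. Front wall: x -98 to -91 mm, 94 mm tall. Solid rear housing: x +155 to +300 mm, 250 mm tall. Side cheeks 12 mm thick from y +-185 mm outwards, round top edge of radius 198 mm about point cover_axis.
- tray (a point): Point on the deck of the dispenser's catch tray: dispenser x 0, y 0, 35 mm above the table; axes as the dispenser's. The deck runs from the front wall to a chute sill at x +127 mm (80 mm tall). Kerbs 8 mm high on the deck keep the cartons between x -66 and +89 mm and y -127 and +127 mm, so 25 mm off the front wall and 58 mm off the cheeks; fingertips fit between, above the kerbs.
- cover_axis (a point): Fixed point on the level axis of the cover's circular track: dispenser x +95 mm, y 0, 60 mm above the table. The track's axis is parallel to the dispenser's y.
- cover (a joint): Tambour (roll-top) cover of aluminium slats on a circular track. Radians: 0 = fully shut, 1.55 = fully open (end stop; rolled up, over and back into the housing). The slats' outer radius is 190 mm, thickness 8 mm. It stays where it is left (friction); moving it takes 3 to 8 N at the handle.
- handle (a point): Centre of the cover's handle: a round bar 14 mm thick, 170 mm long, parallel to the dispenser's y, on a bracket at each end, with a 33 mm free gap between bar and slats. It runs on a circle of 230 mm radius about cover_axis: with the cover at q it is at dispenser x = 95 + 230 cos(2.88 - q) mm, height = 60 + 230 sin(2.88 - q) mm: 120 mm high shut, 283 mm open.
- tote: Fixed grey shallow open tote, outside 210 (x) x 260 (y) x 60 mm tall, walls and floor 5 mm. Origin: centre of its underside, on the table; x and y along its sides.
- carton1_mid (a point): Centre of a sealed cardboard carton 60 (its x) x 42 (its y) x 45 mm tall, 0.10 to 0.21 kg; starts flat on the deck of the catch tray under the cover, long side roughly along the dispenser's x. None if this carton is absent in this run. All cartons are alike.
- carton2_mid (a point): Centre of a sealed cardboard carton 60 (its x) x 42 (its y) x 45 mm tall, 0.10 to 0.21 kg; starts flat on the deck of the catch tray under the cover, long side roughly along the dispenser's x. None if this carton is absent in this run. All cartons are alike.
- carton3_mid (a point): Centre of a sealed cardboard carton 60 (its x) x 42 (its y) x 45 mm tall, 0.10 to 0.21 kg; starts flat on the deck of the catch tray under the cover, long side roughly along the dispenser's x. None if this carton is absent in this run. All cartons are alike.
- carton4_mid (a point): Centre of a sealed cardboard carton 60 (its x) x 42 (its y) x 45 mm tall, 0.10 to 0.21 kg; starts flat on the deck of the catch tray under the cover, long side roughly along the dispenser's x. None if this carton is absent in this run. All cartons are alike.
- carton5_mid (a point): Centre of a sealed cardboard carton 60 (its x) x 42 (its y) x 45 mm tall, 0.10 to 0.21 kg; starts flat on the deck of the catch tray under the cover, long side roughly along the dispenser's x. None if this carton is absent in this run. All cartons are alike.
- carton6_mid (a point): Centre of a sealed cardboard carton 60 (its x) x 42 (its y) x 45 mm tall, 0.10 to 0.21 kg; starts flat on the deck of the catch tray under the cover, long side roughly along the dispenser's x. None if this carton is absent in this run. All cartons are alike.
- tape_roll: Bystander: a roll of tape lying flat, 76 mm across, 45 mm tall; origin at its underside. Leave it alone.
- spray_can: Bystander: a spray can, 56 mm across, 130 mm tall; origin at its underside. Leave it alone.
- pen_pot: Bystander: an open pen pot, 72 mm across, 90 mm tall; origin at its underside. Leave it alone.
- label_box: Bystander: a white box of labels 110 x 80 x 60 mm with a brown band; origin at its underside. Leave it alone.
- wrench: Bystander: a 180 mm steel wrench lying flat; origin at its underside. Leave it alone.
- picking_bin: Bystander: a small open blue bin 130 x 100 x 60 mm; origin at its underside. Leave it alone.

How it is judged:
By the outcome, as a careful person would: the job done as asked, in the order asked, and still so for the second after the job is handed in, with the robot touching nothing.
Of carton1, carton2, carton3, carton4, carton5, carton6 only 4 to 6 are there at a start; the rules pass over those that are not, and their reading is None.
At some moment in a run one of carton1, carton2, carton3, carton4, carton5, carton6 may be knocked a few centimetres aside while the robot is not near it.
It also fails if it takes over 210 s, if anything falls off the work surface, if the arm or the gripper's body presses on something with over 40 N, if the wrist force passes 120 N, or if a joint passes its speed limit or range.

## Working session

There is one attempt and no reset: what is moved stays moved. The work goes in short steps, Python scripts to look and compute and a tool call to move; the robot and the scene stay as the last step left them, time stands still between calls to the robot, and variables do not carry over. Pictures are saved under pics/ and viewed, and the job is handed in when it is done.

Besides the shell and the picture viewer there is one more tool, called as name(argument=value, ...) on one line, values as JSON. servo_tool: Moves the arm, as the interface text tells. Its arguments: {"type":"object","properties":{"moves":{"type":"array"}},"required":["moves"]}

```bash
mkdir -p pics
python3 - <<'E'
from workcell import env
import cv2, numpy as np
s=env.observe(); print({k:np.round(v,3).tolist() for k,v in s.items()}, env.hold_point_z)
for n in ["top","side","wrist"]:
    f=env.grab_frame(n); cv2.imwrite(f"pics/{n}0.png",f["frame"][:,:,::-1])
    print(n,{k:np.round(v,4).tolist() for k,v in f.items() if k!="frame"})
E
```

```text
{'clock': 0.0, 'joint_positions': [1.124, 0.313, 1.498, -0.0, 1.331, -0.223], 'qd': [-0.0, -0.002, 0.001, -0.002, 0.0, 0.0], 'joint_efforts': [-0.001, -40.22, -25.227, 0.069, 0.035, -0.0], 'position': [0.116, 0.512, 0.238], 'tcp_rot': [[-0.001, -0.975, 0.222], [-0.001, 0.222, 0.975], [-1.0, 0.0, -0.001]], 'wrist_force': [0.268, -0.062, 0.125], 'wrist_torque': [-0.036, 0.001, 0.015], 'grip_width': 0.088} 0.0187
top {'fx': 400.1512, 'fy': 400.1512, 'cx': 324.922, 'cy': 199.249, 'dist_coeffs': [0.0196, 0.0, 0.0, 0.0, 0.0], 'R': [[-0.003, -1.0, -0.0042], [-0.9728, 0.0039, -0.2317], [0.2317, 0.0034, -0.9728]], 't': [-0.0044, 0.5915, 1.4431]}
side {'fx': 429.8814, 'fy': 429.8814, 'cx': 314.8604, 'cy': 197.2823, 'dist_coeffs': [-0.0386, 0.0, 0.0, 0.0, 0.0], 'R': [[-0.0013, -0.9999, 0.0124], [-0.7882, -0.0066, -0.6154], [0.6154, -0.0106, -0.7881]], 't': [0.0104, 0.5305, 1.1728]}
wrist {'fx': 310.3403, 'fy': 310.3403, 'cx': 322.5166, 'cy': 200.8139, 'dist_coeffs': [-0.0116, 0.0, 0.0, 0.0, 0.0], 'T_tool_cam': [[-0.0001, -0.3011, 0.9536, -0.1473], [0.001, -0.9536, -0.3011, 0.0785], [1.0, 0.0009, 0.0004, 0.0013], [0.0, 0.0, 0.0, 1.0]]}
```

View pics/top0.png

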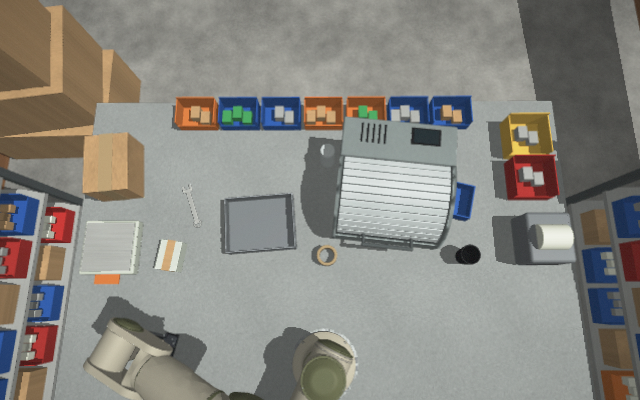

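View pics/side0.png

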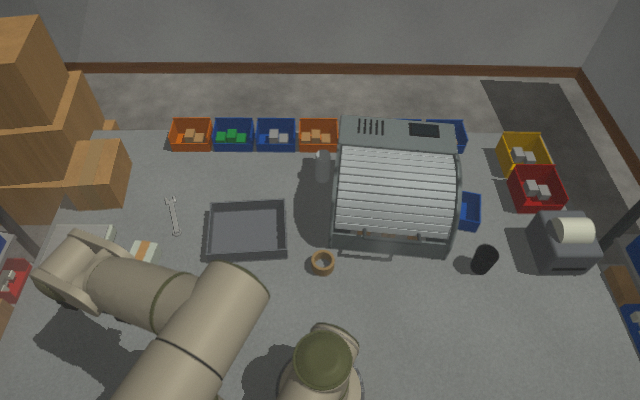

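View pics/wrist0.png

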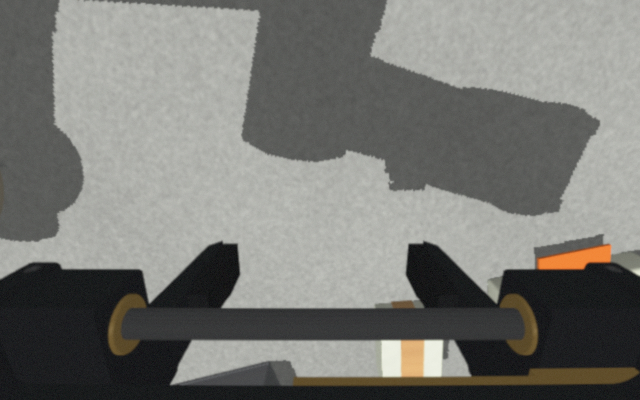

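```bash
cat > h.py <<'E'
import numpy as np, cv2
from workcell import env
def pix(f,X):
    X=np.atleast_2d(np.asarray(X,float))
    K=np.array([[f["fx"],0,f["cx"]],[0,f["fy"],f["cy"]],[0,0,1]])
    if "R" in f: R,t=np.array(f["R"]),np.array(f["t"])
    else:
        R,t=f["_R"],f["_t"]
    p,_=cv2.projectPoints(X.reshape(-1,1,3),cv2.Rodrigues(R)[0],t,K,np.array(f["dist_coeffs"]))
    return p.reshape(-1,2)
def ray(f,uv,z):
    """pixel -> world point on plane height z"""
    K=np.array([[f["fx"],0,f["cx"]],[0,f["fy"],f["cy"]],[0,0,1]])
    R,t=(np.array(f["R"]),np.array(f["t"])) if "R" in f else (f["_R"],f["_t"])
    uv=np.atleast_2d(np.asarray(uv,float))
    n=cv2.undistortPoints(uv.reshape(-1,1,2),K,np.array(f["dist_coeffs"])).reshape(-1,2)
    d=np.c_[n,np.ones(len(n))]@R      # R^T d
    c=-R.T@t
    s=(z-c[2])/d[:,2]
    return c+d*s[:,None]
def grab(n):
    s=env.observe(); f=dict(env.grab_frame(n))
    if n=="wrist":
        T=np.array(f["T_tool_cam"]); Rw=np.array(s["tcp_rot"]); p=np.array(s["position"])
        Rc=Rw@T[:3,:3]; c=Rw@T[:3,3]+p
        f["_R"]=Rc.T; f["_t"]=-Rc.T@c
    return f
def save(img,name): cv2.imwrite("pics/"+name,img[:,:,::-1])
def crop(f,u0,v0,w,h,k,name,img=None):
    im=f["frame"] if img is None else img
    c=im[v0:v0+h,u0:u0+w]; save(cv2.resize(c,None,fx=k,fy=k,interpolation=cv2.INTER_CUBIC),name)
def D(dp,P):
    """dispenser (x,y,yaw) local->world"""
    x,y,a=dp; P=np.atleast_2d(np.asarray(P,float)); c,s=np.cos(a),np.sin(a)
    return np.c_[x+c*P[:,0]-s*P[:,1], y+s*P[:,0]+c*P[:,1], P[:,2]]
E
python3 - <<'E'
from h import *
f=grab("top"); crop(f,300,100,180,165,4.4,"t1.png"); crop(f,200,170,150,110,5,"t2.png")
f=grab("side"); crop(f,300,100,180,165,4.4,"s1.png")
E
```

```text
(no output)
```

View pics/t1.png

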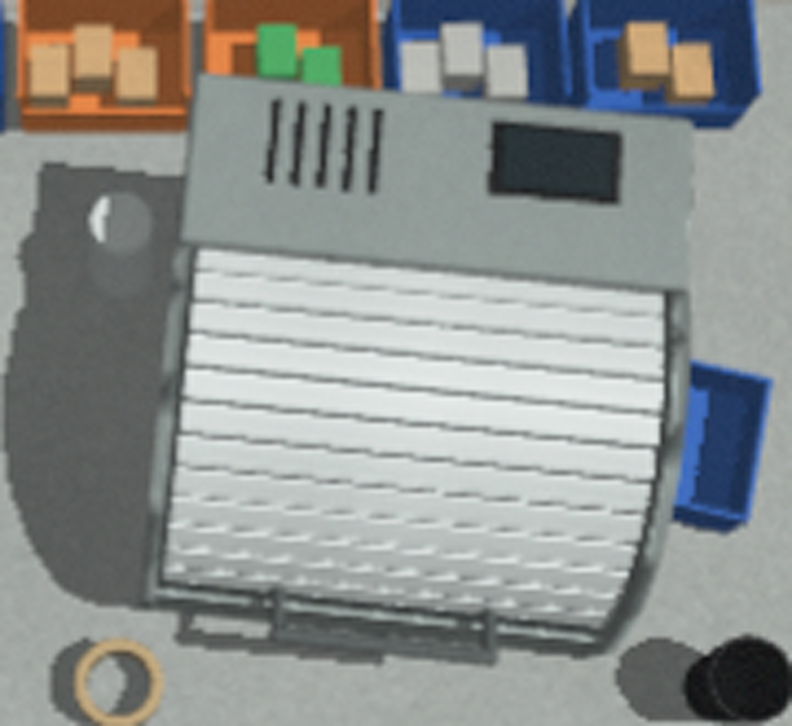

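View pics/s1.png

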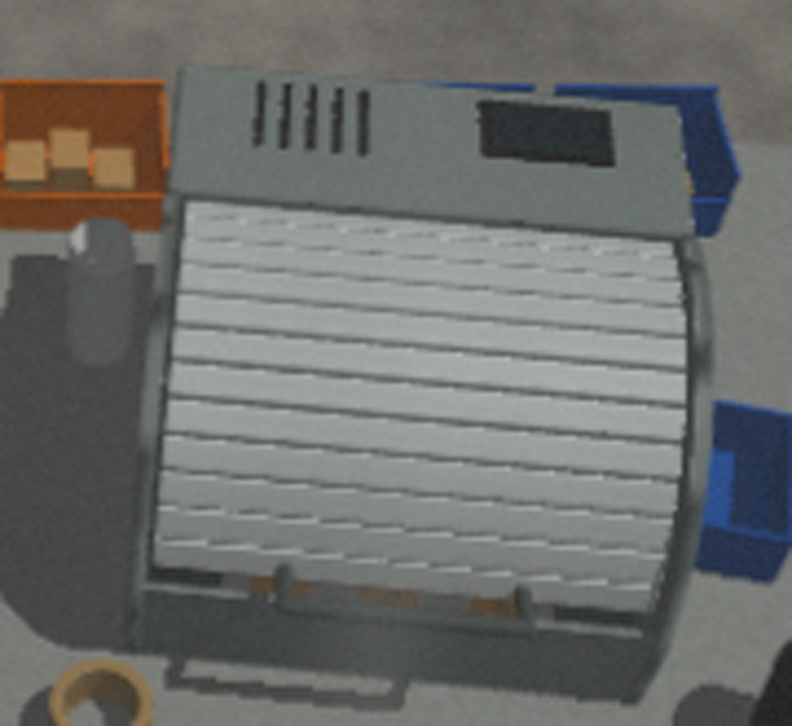

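View pics/t2.png

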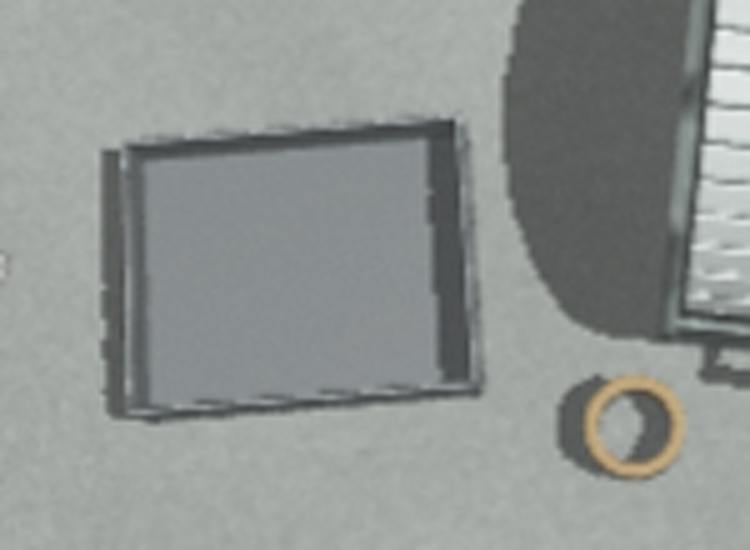

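```bash
cat > fit.py <<'E'
from h import *
from scipy.optimize import least_squares
ft=grab("top"); fs=grab("side")
o=np.array([300,100]); g=lambda a:o+(np.array(a)+.5)/4.4-.5
L=[[.3,.197,.25],[.3,-.197,.25],[.155,.197,.25],[.155,-.197,.25]]
T=g([[199,73],[693,118],[182,243],[688,291]]); S=g([[178,66],[680,107],[165,196],[692,236]])
def r(p): return np.r_[(pix(ft,D(p,L))-T).ravel(),(pix(fs,D(p,L))-S).ravel()]
q=least_squares(r,[.6,-.2,-.1]); dp=q.x; print("disp",dp,np.round(q.fun.reshape(-1,2),1).tolist())
tt=np.array([200,170])+(np.array([[122,143],[460,118],[483,392],[128,417]])+.5)/5-.5
LT=[[.105,.13,.06],[.105,-.13,.06],[-.105,-.13,.06],[-.105,.13,.06]]
q=least_squares(lambda p:(pix(ft,D(p,LT))-tt).ravel(),[.5,.2,.1]);print("tote",q.x,np.round(q.fun,1)); tp=q.x
np.save("pose.npy",np.array([dp,tp]))
def draw(f,dp,tp,qc,k=4.4,o=o,size=(180,165)):
    im=cv2.resize(f["frame"][o[1]:o[1]+size[1],o[0]:o[0]+size[0]],None,fx=k,fy=k,interpolation=cv2.INTER_CUBIC).copy()
    def pl(P,c,closed=True):
        z=((pix(f,P)-o+.5)*k-.5).astype(int); cv2.polylines(im,[z.reshape(-1,1,2)],closed,c,1)
    pl(D(dp,np.array(L)[[0,1,3,2]]),(255,0,0))
    hx,hz=.095+.23*np.cos(2.88-qc),.06+.23*np.sin(2.88-qc)
    pl(D(dp,[[hx,.085,hz],[hx,-.085,hz]]),(0,255,0))
    pl(D(dp,[[-.098,.197,.094],[-.098,-.197,.094]]),(255,255,0))
    a=np.linspace(1.2,3,30)
    for s in(1,-1): pl(D(dp,np.c_[.095+.198*np.cos(a),0*a+s*.197,.06+.198*np.sin(a)]),(0,0,255),False)
    return im
save(draw(ft,dp,tp,0),"d1.png"); save(draw(fs,dp,tp,0),"d2.png")
print(D(dp,[[-.127,.0,.12]]))
E
python3 fit.py
```

```text
disp [ 0.52751371 -0.23942844 -0.1042313 ] [[-0.8, -0.2], [0.7, -0.1], [-0.8, 0.4], [0.7, 0.5], [-0.2, -0.4], [-0.6, -0.5], [-0.2, -0.7], [1.1, 0.4]]
tote [0.50453984 0.24003614 0.0764063 ] [ 0.   0.   0.6 -0.3 -0.6 -0.2 -0.   0.5]
[[ 0.40120296 -0.22621502  0.12      ]]
```

View pics/d1.png

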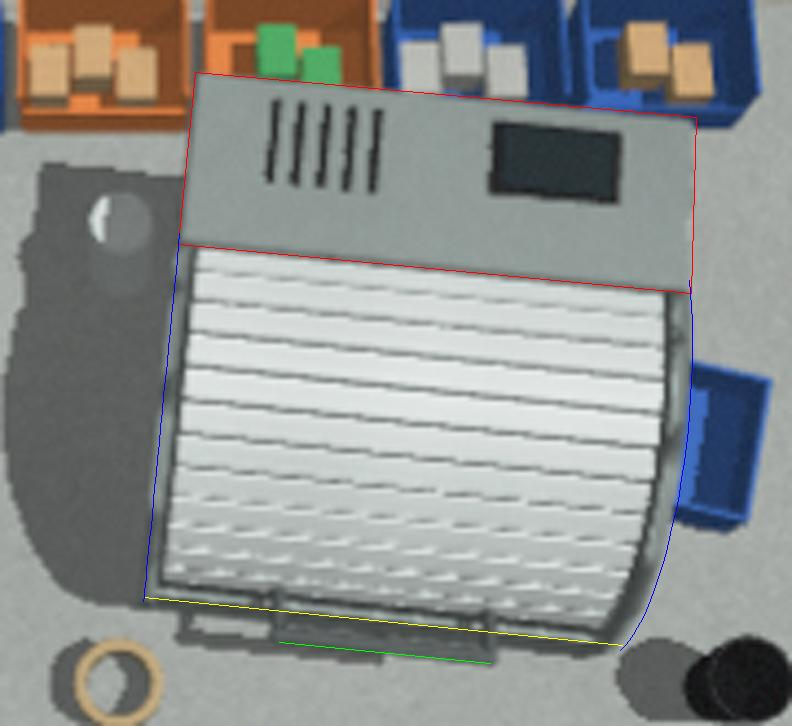

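View pics/d2.png

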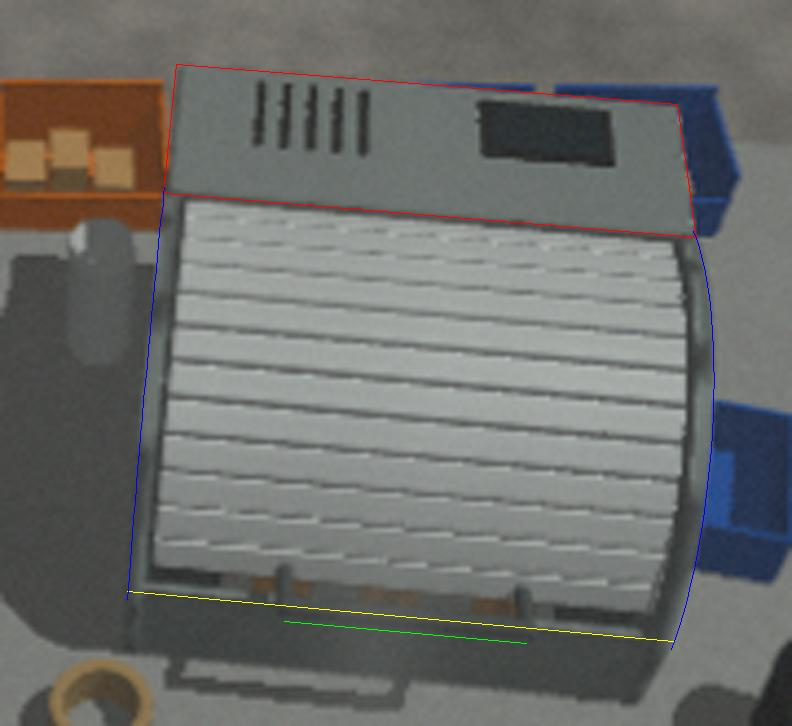

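```bash
cat >> fit.py <<'E'
o2=np.array([350,222])
a=draw(fs,dp,tp,0,9,o2,(85,32)); b=draw(fs,dp,tp,0.1,9,o2,(85,32)); save(np.vstack([fs["frame"][222:254,350:435].repeat(9,0).repeat(9,1),b]),"d3.png")
o2=np.array([350,228])
b=draw(ft,dp,tp,0.1,9,o2,(85,30)); save(np.vstack([ft["frame"][228:258,350:435].repeat(9,0).repeat(9,1),b]),"d4.png")
E
python3 fit.py
```

```text
disp [ 0.52751371 -0.23942844 -0.1042313 ] [[-0.8, -0.2], [0.7, -0.1], [-0.8, 0.4], [0.7, 0.5], [-0.2, -0.4], [-0.6, -0.5], [-0.2, -0.7], [1.1, 0.4]]
tote [0.50453984 0.24003614 0.0764063 ] [ 0.   0.   0.6 -0.3 -0.6 -0.2 -0.   0.5]
[[ 0.40120296 -0.22621502  0.12      ]]
```

View pics/d3.png

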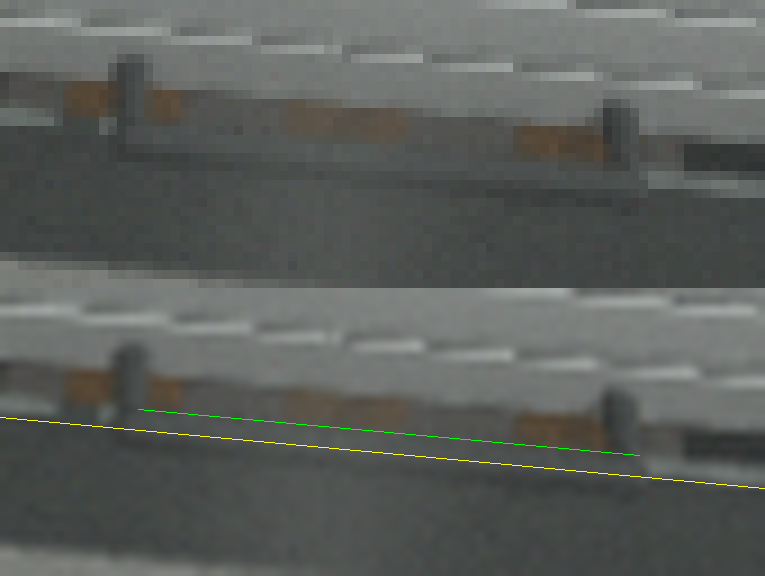

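View pics/d4.png

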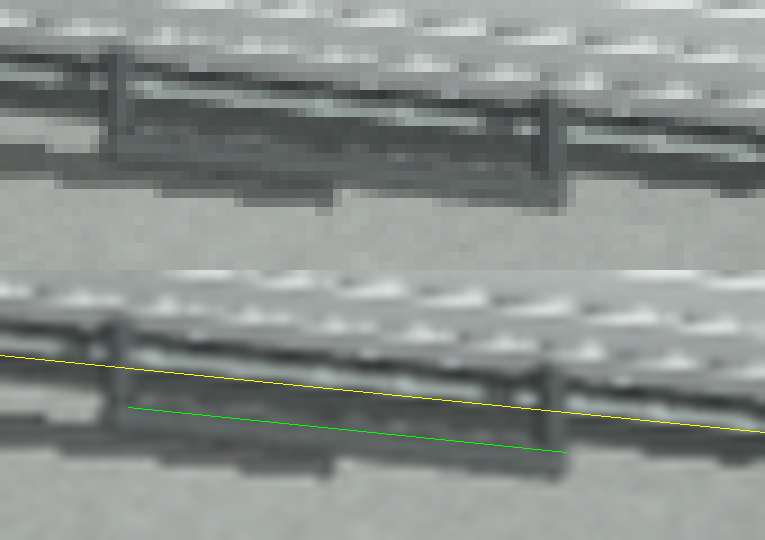

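```bash
cat > plan.py <<'E'
from h import *
dp,tp=np.load("pose.npy")
def wrap(a): return (a+np.pi)%(2*np.pi)-np.pi
def st():
    s=env.observe(); R=np.array(s["tcp_rot"]); p=np.array(s["position"])
    return s,R,p,np.arctan2(R[1,2],R[0,2])   # yaw of tool z
def go(P,zyaw=None,frame=None):
    """P world pts -> shares in current tool axes; zyaw: world yaw wanted of tool z"""
    s,R,p,y=st(); P=np.atleast_2d(P)
    for q in P: print("shift",np.round((q-p)@R/.3,3))
    if zyaw is not None:
        d=wrap(zyaw-y); print("turn share",round(-np.degrees(d)/30,3),"rows",round(abs(np.degrees(d))/10.7,1))
def show():
    s,R,p,y=st(); a=dp[2]; d=p[:2]-dp[:2]
    l=[np.cos(a)*d[0]+np.sin(a)*d[1],-np.sin(a)*d[0]+np.cos(a)*d[1]]
    print("t",round(s["clock"],2),"p",np.round(p,4),"zyaw",round(np.degrees(y),1),"disp-local",np.round(l,4),"F",np.round(s["wrist_force"],1),"w",round(s["grip_width"],4),"q6",round(s["joint_positions"][5],2))
DY=dp[2]+np.pi/2
E
python3 - <<'E'
from plan import *
show()
print(np.degrees(DY)); T=D(dp,[[-.105,.03,.26]]); print(T); go(T,DY)
E
```

```text
t 0.45 p [0.1165 0.5119 0.2387] zyaw 77.2 disp-local [-0.4869  0.7045] F [0.1 0.7 0.3] w 0.0882 q6 -0.22
84.02798618088518
[[ 0.42620484 -0.19866678  0.26      ]]
shift [-0.071 -1.532 -2.08 ]
turn share -0.228 rows 0.6
```

servo_tool(moves=[[[-0.07,-0.75,-1.0],0,0],[[-0.07,-0.75,-1.0],0,0],[[-0.07,-0.75,-1.0],0,0],[[-0.07,-0.75,-1.0],0,0],[[-0.07,-0.75,-1.0],0,0],[[-0.07,-0.75,-1.0],0,0],[[-0.07,-0.75,-1.0],0,0]])

```text
clock: 1.32
position: [0.2711, 0.1662, 0.2601]
tcp_rot: [[0.001, -0.973, 0.231], [-0.0, 0.231, 0.973], [-1.0, -0.001, 0.0]]
wrist_force: [-0.3, 0.9, 0.3]
grip_width: 0.0878
```

servo_tool(moves=[[[0,-0.75,-1.0],-0.23,0],[[0,-0.75,-1.0],-0.23,0],[[0,-0.75,-1.0],-0.23,0],[[0,-0.75,-1.0],-0.23,0],[[0,-0.75,-1.0],-0.23,0],[[0,-0.75,-1.0],-0.23,0],[[0,-0.75,-1.0],-0.23,0],[[0,-0.75,-1.0],-0.23,0]])

```text
clock: 2.33
position: [0.4224, -0.1718, 0.2594]
tcp_rot: [[-0.001, -0.995, 0.102], [0.001, 0.102, 0.995], [-1.0, 0.001, 0.001]]
wrist_force: [-0.1, 0.8, 0.6]
grip_width: 0.0881
```

Run:
```python
from plan import *
show(); f=grab("wrist"); save(f["frame"],"w1.png")
```

```text
t 2.33 p [ 0.4224 -0.1718  0.2594] zyaw 84.1 disp-local [-0.1116  0.0563] F [-0.1  0.8  0.6] w 0.0881 q6 -2.11
```

View pics/w1.png

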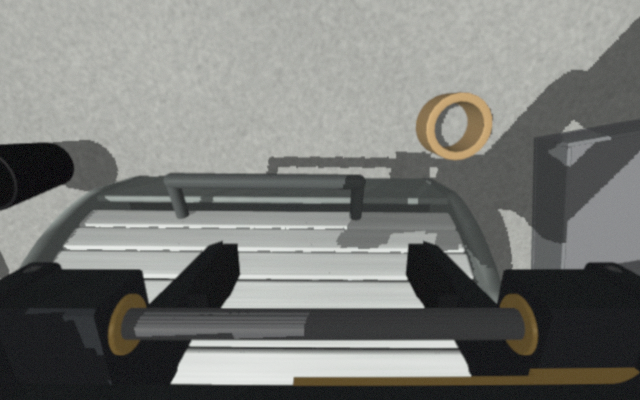

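Run:
```python
from plan import *
f=grab("wrist"); crop(f,90,150,420,110,1.9,"w1c.png")
def loc(W):
    a=dp[2]; d=W[:,:2]-dp[:2]; return np.c_[np.cos(a)*d[:,0]+np.sin(a)*d[:,1],-np.sin(a)*d[:,0]+np.cos(a)*d[:,1]]
for q in(0,.03,.06,.1):
    z=.06+.23*np.sin(2.88-q); print(q,.095+.23*np.cos(2.88-q),np.round(loc(ray(f,[[165,181],[365,182]],z)),4).tolist())
# front wall top corners
print(np.round(pix(f,D(dp,[[-.098,.197,.094],[-.098,-.197,.094],[-.127,.085,.12],[-.127,-.085,.12]])),1))
```

```text
0 -0.1271752418515342 [[-0.1188, -0.0922], [-0.1184, 0.0987]]
0.03 -0.1252910646372108 [[-0.1204, -0.0887], [-0.12, 0.0978]]
0.06 -0.12320864033391463 [[-0.1221, -0.0853], [-0.1217, 0.0968]]
0.1 -0.12012695480776991 [[-0.1242, -0.0808], [-0.1238, 0.0956]]
[[454.1 195.3]
 [ 81.  194.1]
 [351.  173.2]
 [171.  172.7]]
```

View pics/w1c.png

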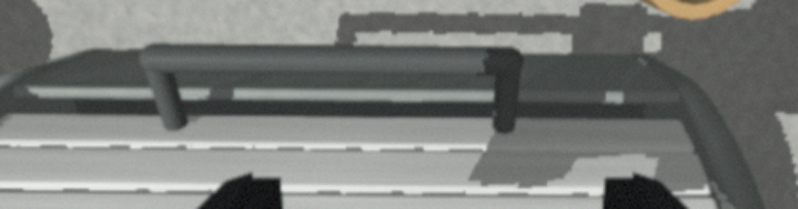

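```bash
cat > fit2.py <<'E'
from plan import *
from scipy.optimize import least_squares
ft=grab("top"); fs=grab("side"); fw=grab("wrist")
g=lambda a:np.array([300,100])+(np.array(a)+.5)/4.4-.5
L=[[.3,.197,.25],[.3,-.197,.25],[.155,.197,.25],[.155,-.197,.25]]
T=g([[199,73],[693,118],[182,243],[688,291]]); S=g([[178,66],[680,107],[165,196],[692,236]])
def linev(f,P,pts):
    a=pix(f,P); n=np.array([-(a[1]-a[0])[1],(a[1]-a[0])[0]]); n/=np.linalg.norm(n); return (np.array(pts)-a[0])@n
def r(p,full=False):
    d=p[:3]; q=p[3]; hl=p[4]
    hx,hz=.095+.23*np.cos(2.88-q),.06+.23*np.sin(2.88-q)
    H=D(d,[[hx,hl,hz],[hx,-hl,hz]]); W=D(d,[[-.098,.19,.094],[-.098,-.19,.094]])
    return np.r_[(pix(ft,D(d,L))-T).ravel(),(pix(fs,D(d,L))-S).ravel(),
      (pix(fs,H)-[[362.8,237.9],[421.4,242.3]]).ravel(),(pix(ft,H)-[[361.7,244.4],[412.9,249.3]]).ravel(),
      .5*(pix(fw,H)-[[365,181.],[165,180.7]]).ravel(),
      linev(fs,W,[[353.3,235.6],[431,243.4]]),linev(ft,W,[[352.2,237.1],[432.2,244.9]])]
q=least_squares(r,[*dp,.05,.09],loss="soft_l1"); print(np.round(q.x,4)); print(np.round(r(q.x),1))
np.save("pose.npy",np.array([q.x[:3],tp])); np.save("q.npy",q.x[3])
E
python3 fit2.py
```

```text
[ 0.5285 -0.2378 -0.1084  0.0546  0.0903]
[-0.9 -0.6  0.6 -0.1 -1.  -0.1  0.4  0.4 -0.3 -0.8 -0.7 -0.5 -0.5 -1.
  0.8  0.4 -0.6 -0.8 -0.5  0.5 -0.3 -0.8 -0.2 -0.3 -2.2 -0.1 -1.  -0.7
 -0.4 -0.   0.1 -0.5]
```

Run:
```python
from plan import *
show(); go(D(dp,[[-.102,.084,.20],[-.102,.084,.115]]),DY)
```

```text
t 2.58 p [ 0.4221 -0.1718  0.2601] zyaw 84.2 disp-local [-0.1129  0.0541] F [-0.3  0.2 -0.4] w 0.0884 q6 -2.11
shift [ 0.2   -0.037  0.1  ]
shift [ 0.484 -0.037  0.1  ]
turn share 0.013 rows 0.0
```

servo_tool(moves=[[[0.1,-0.037,0.1],0.013,0],[[0.2,-0.037,0.1],0.013,0],[[0.2,-0.037,0.1],0.013,0]])

```text
clock: 2.95
position: [0.4356, -0.1432, 0.1987]
tcp_rot: [[-0.003, -0.994, 0.109], [0.002, 0.109, 0.994], [-1.0, 0.003, 0.001]]
wrist_force: [0.6, -0.5, 1.1]
grip_width: 0.0881
```

Run:
```python
from plan import *
show(); f=grab("wrist"); save(f["frame"],"w2.png")
```

```text
t 2.95 p [ 0.4356 -0.1432  0.1987] zyaw 83.7 disp-local [-0.1027  0.084 ] F [ 0.6 -0.5  1.1] w 0.0881 q6 -2.04
```

View pics/w2.png

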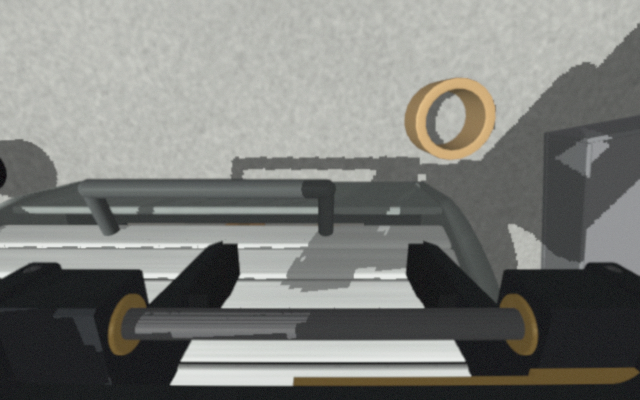

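servo_tool(moves=[[[0.1,0,0],0,0],[[0.2,0,0],0,0],[[0.25,0,0],0,0],[[0.275,0,0],0,0],[[0.275,0,0],0,0]])

```text
clock: 3.62
position: [0.4366, -0.1446, 0.118]
tcp_rot: [[0.001, -0.994, 0.11], [-0.001, 0.11, 0.994], [-1.0, -0.001, -0.0]]
wrist_force: [-0.3, 0.0, 0.1]
grip_width: 0.0882
```

Run:
```python
from plan import *
show(); f=grab("wrist"); save(f["frame"],"w3.png")
```

```text
t 3.62 p [ 0.4366 -0.1446  0.118 ] zyaw 83.7 disp-local [-0.1015  0.0827] F [-0.3  0.   0.1] w 0.0882 q6 -2.04
```

View pics/w3.png

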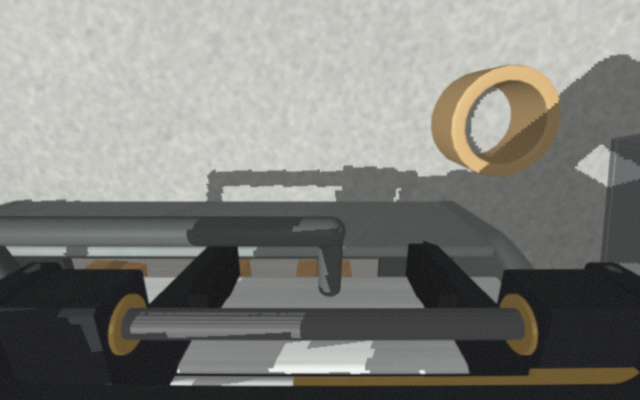

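servo_tool(moves=[[[0.015,0,0],0,0],[[0.015,0,0],0,255],[[0.015,0,0],0,255],[[0.015,0,0],0,255],[[0.015,0,0],0,255],[[0.015,0,0],0,255],[[0.015,0,0],0,255],[[0.015,0,0],0,255]])

```text
clock: 4.68
position: [0.4363, -0.1443, 0.1127]
tcp_rot: [[-0.0, -0.994, 0.11], [-0.0, 0.11, 0.994], [-1.0, 0.0, -0.0]]
wrist_force: [-0.1, 0.8, -0.4]
grip_width: 0.0201
```

Run:
```python
from plan import *
show(); f=grab("wrist"); save(f["frame"],"w4.png")
# arc displacement for bracket point radius .207 from a0=2.825
q0=.055
for q in (.055,.12,.18,.24,.30,.36,.42):
    a=2.88-q;a0=2.88-q0
    print(q,np.round((D(dp,[[.207*np.cos(a),0,.207*np.sin(a)]])-D(dp,[[.207*np.cos(a0),0,.207*np.sin(a0)]]))@st()[1]/.3,3))
```

```text
t 4.67 p [ 0.4363 -0.1443  0.1127] zyaw 83.7 disp-local [-0.1018  0.083 ] F [-0.1  0.8 -0.4] w 0.0201 q6 -2.04
0.055 [[0. 0. 0.]]
0.12 [[-0.042 -0.015  0.   ]]
0.18 [[-0.08  -0.032  0.   ]]
0.24 [[-0.117 -0.051  0.   ]]
0.3 [[-0.153 -0.072  0.   ]]
0.36 [[-0.187 -0.095  0.001]]
0.42 [[-0.22  -0.12   0.001]]
```

View pics/w4.png

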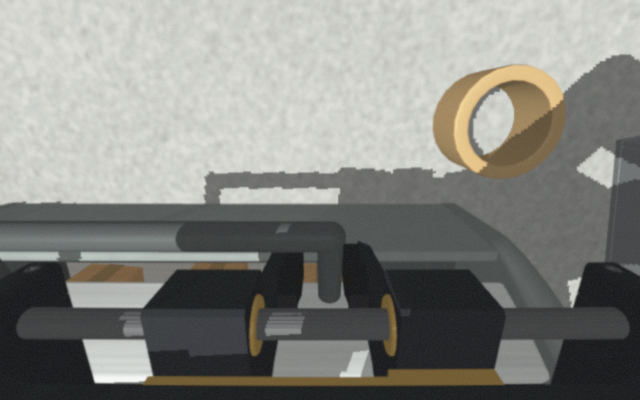

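servo_tool(moves=[[[0,0,0],0,255],[[0,0,0],0,255],[[0,0,0],0,255]])

```text
clock: 5.1
position: [0.4363, -0.1411, 0.1122]
tcp_rot: [[-0.0, -0.994, 0.111], [0.007, 0.111, 0.994], [-1.0, 0.001, 0.007]]
wrist_force: [7.1, 19.6, 0.7]
grip_width: 0.0109
```

servo_tool(moves=[[[0,0,0.01],0,255],[[-0.02,-0.007,0.01],0,255],[[-0.042,-0.015,0.01],0,255],[[-0.06,-0.023,0.01],0,255],[[-0.06,-0.023,0.01],0,255]])

```text
clock: 5.72
position: [0.4435, -0.1418, 0.1314]
tcp_rot: [[0.0, -0.994, 0.11], [0.001, 0.11, 0.994], [-1.0, 0.0, 0.001]]
wrist_force: [-1.7, 5.9, 1.1]
grip_width: 0.0109
```

Run:
```python
from plan import *
show(); f=grab("wrist"); save(f["frame"],"w5.png")
```

```text
t 5.72 p [ 0.4435 -0.1418  0.1314] zyaw 83.7 disp-local [-0.0949  0.0862] F [-1.7  5.9  1.1] w 0.0109 q6 -2.02
```

View pics/w5.png

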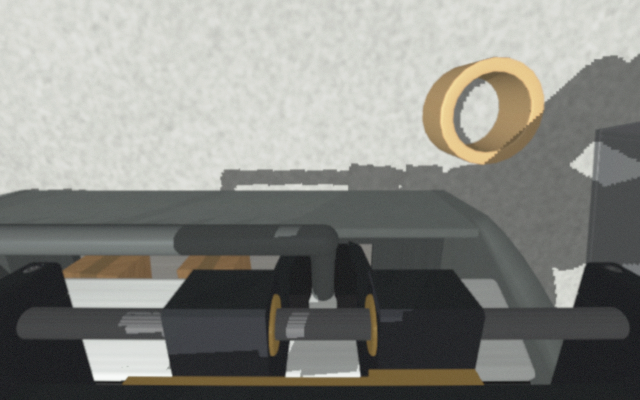

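servo_tool(moves=[[[-0.02,-0.01,0.005],0,255],[[-0.04,-0.02,0.005],0,255],[[-0.06,-0.031,0.005],0,255],[[-0.08,-0.043,0.005],0,255],[[-0.11,-0.06,0.005],0,255],[[-0.11,-0.06,0.005],0,255]])

```text
clock: 6.52
position: [0.4623, -0.1438, 0.165]
tcp_rot: [[0.002, -0.994, 0.11], [-0.003, 0.11, 0.994], [-1.0, -0.003, -0.003]]
wrist_force: [-0.3, -5.7, 2.6]
grip_width: 0.0109
```

Run:
```python
from plan import *
show(); f=grab("wrist"); save(f["frame"],"w6.png")
```

```text
t 6.53 p [ 0.4623 -0.1438  0.165 ] zyaw 83.7 disp-local [-0.076   0.0863] F [-0.3 -5.7  2.6] w 0.0109 q6 -2.0
```

View pics/w6.png

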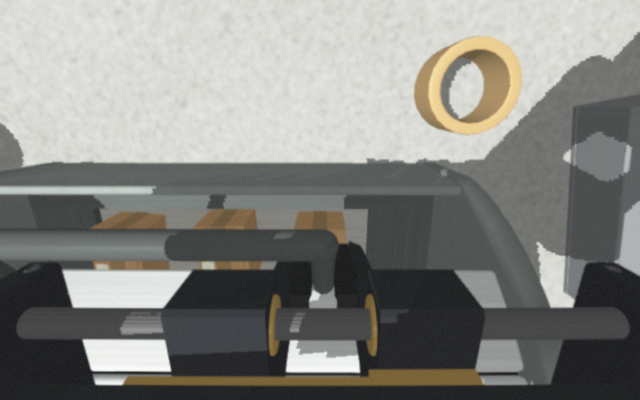

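servo_tool(moves=[[[0,0,0],0,0],[[0,0,0],0,0],[[0,0,0],0,0],[[-0.1,0,0],0,0],[[-0.25,0,0],0,0],[[-0.4,0,0],0,0],[[-0.4,0,-0.14],0.35,0],[[-0.4,0,-0.28],0.7,0],[[-0.4,0,-0.28],1,0]])

```text
clock: 7.7
position: [0.4518, -0.2281, 0.2833]
tcp_rot: [[-0.001, -0.801, 0.599], [0.0, 0.599, 0.801], [-1.0, 0.001, -0.0]]
wrist_force: [-0.3, 0.3, -0.4]
grip_width: 0.0883
```

servo_tool(moves=[[[0,0,0],0.35,0],[[0,0,0],0.7,0],[[0,0,0],1,0],[[0,0,0],1,0]])

```text
clock: 8.2
position: [0.4523, -0.2259, 0.2836]
tcp_rot: [[-0.0, -0.403, 0.915], [0.0, 0.915, 0.403], [-1.0, 0.0, 0.0]]
wrist_force: [-0.2, 0.8, 0.5]
grip_width: 0.0881
```

servo_tool(moves=[[[0,0,0],0.35,0],[[0,0,0],0.7,0],[[0,0,0],1,0],[[0,0,0],1,0],[[0,0,0],1,0]])

```text
clock: 8.82
position: [0.4523, -0.226, 0.2837]
tcp_rot: [[0.0, 0.105, 0.994], [0.0, 0.994, -0.105], [-1.0, 0.0, 0.0]]
wrist_force: [-0.6, -0.9, -0.2]
grip_width: 0.0886
```

Run:
```python
from plan import *
show(); f=grab("wrist"); save(f["frame"],"w7.png")
f=grab("top"); crop(f,300,100,180,165,4.4,"t3.png")
f=grab("side"); crop(f,300,100,180,165,4.4,"s3.png")
```

```text
t 8.82 p [ 0.4523 -0.226   0.2837] zyaw -6.1 disp-local [-0.0771  0.0034] F [-0.6 -0.9 -0.2] w 0.0886 q6 -0.59
```

View pics/w7.png

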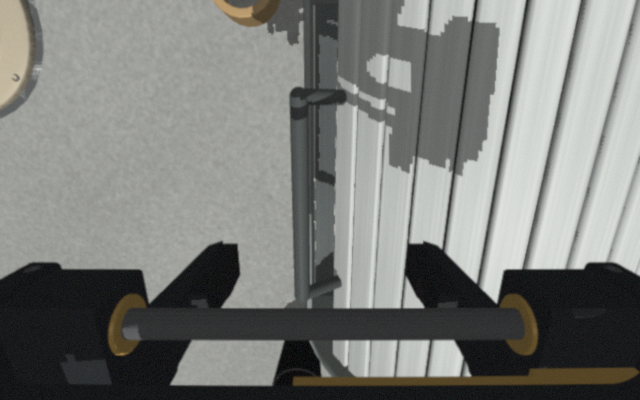

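View pics/s3.png

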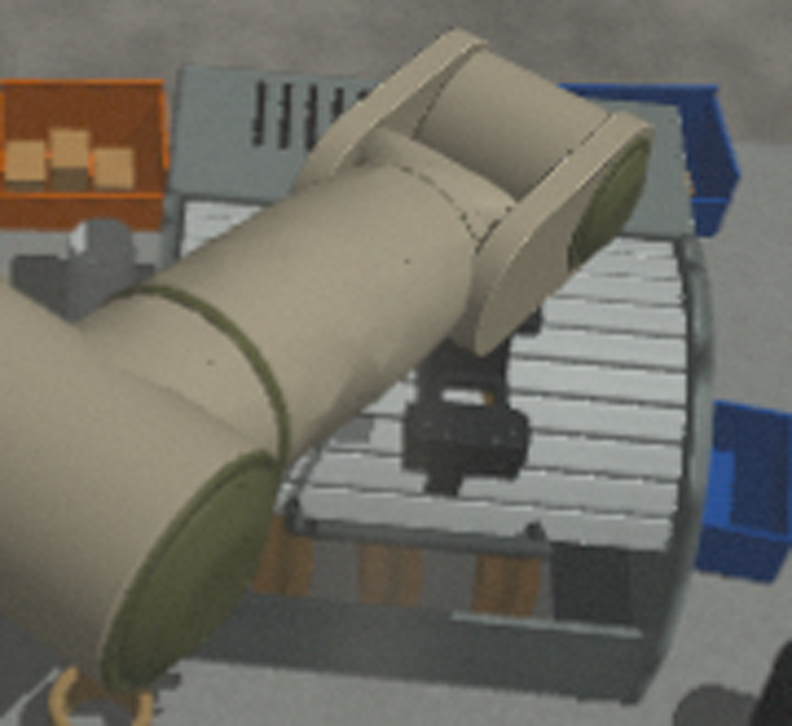

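```bash
cat >> plan.py <<'E'
def loc(W):
    a=dp[2]; d=W[:,:2]-dp[:2]; return np.c_[np.cos(a)*d[:,0]+np.sin(a)*d[:,1],-np.sin(a)*d[:,0]+np.cos(a)*d[:,1]]
def bar(q,r=.23,dz=0,y=0):
    a=2.88-q; return D(dp,[[.095+r*np.cos(a),y,.06+r*np.sin(a)+dz]])[0]
E
python3 - <<'E'
from plan import *
f=grab("wrist")
for q in (.28,.31,.34,.37):
    b=bar(q); print(q,np.round([*loc(b[None])[0],b[2]],4),np.round(loc(ray(f,[[299,97],[302,200],[304,300]],b[2])),4).tolist())
E
```

```text
0.28 [-0.1021 -0.      0.1786] [[-0.0955, 0.0872], [-0.0947, 0.0038], [-0.0947, -0.0958]]
0.31 [-0.0984  0.      0.1844] [[-0.0951, 0.0871], [-0.0943, 0.0056], [-0.0943, -0.0916]]
0.34 [-0.0946 -0.      0.1902] [[-0.0947, 0.087], [-0.0939, 0.0074], [-0.0939, -0.0875]]
0.37 [-0.0906  0.      0.1958] [[-0.0943, 0.0869], [-0.0935, 0.0092], [-0.0935, -0.0836]]
```

Run:
```python
from plan import *
show(); b=bar(.34); go([b+[0,0,.05],b-[0,0,.010]],dp[2])
```

```text
t 9.03 p [ 0.4523 -0.226   0.2837] zyaw -6.2 disp-local [-0.0771  0.0034] F [ 0.1 -0.1  0. ] w 0.0881 q6 -0.59
shift [ 0.145 -0.011 -0.058]
shift [ 0.345 -0.011 -0.058]
turn share -0.0 rows 0.0
```

servo_tool(moves=[[[0,-0.01,-0.058],0,160],[[0,-0.01,-0.058],0,160],[[0,-0.01,-0.058],0,160],[[0.145,-0.01,-0.058],0,160],[[0.145,-0.01,-0.058],0,160],[[0.145,-0.01,-0.058],0,160]])

```text
clock: 9.78
position: [0.4353, -0.2274, 0.2415]
tcp_rot: [[0.001, 0.11, 0.994], [-0.001, 0.994, -0.11], [-1.0, -0.001, 0.001]]
wrist_force: [0.2, -0.5, 0.4]
grip_width: 0.0336
```

Run:
```python
from plan import *
show(); f=grab("wrist"); save(f["frame"],"w8.png")
```

```text
t 9.78 p [ 0.4353 -0.2274  0.2415] zyaw -6.3 disp-local [-0.0938  0.0002] F [ 0.2 -0.5  0.4] w 0.0336 q6 -0.61
```

View pics/w8.png

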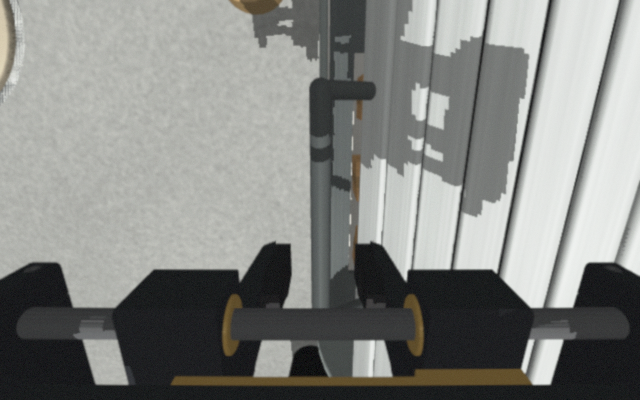

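servo_tool(moves=[[[0.1,0,0],0,160],[[0.18,0,0],0,160],[[0.2,0,0],0,160],[[0.2,0,0],0,160],[[0.2,0,0],0,255],[[0.2,0,0],0,255],[[0.2,0,0],0,255],[[0.2,0,0],0,255]])

```text
clock: 10.82
position: [0.4338, -0.2272, 0.1808]
tcp_rot: [[-0.002, 0.11, 0.994], [-0.0, 0.994, -0.11], [-1.0, -0.0, -0.002]]
wrist_force: [-7.0, 0.6, 5.6]
grip_width: 0.013
```

Run:
```python
from plan import *
show(); b=bar(.34); R=st()[1]
for q in np.arange(.34,1.6,.1): print(round(q,2),np.round((bar(q)-b)@R/.3,3))
```

```text
t 10.82 p [ 0.4338 -0.2272  0.1808] zyaw -6.3 disp-local [-0.0953  0.0003] F [-7.   0.6  5.6] w 0.013 q6 -0.61
0.34 [0. 0. 0.]
0.44 [-0.061  0.     0.046]
0.54 [-0.117  0.     0.099]
0.64 [-0.168  0.     0.156]
0.74 [-0.212  0.     0.218]
0.84 [-0.251  0.     0.285]
0.94 [-0.282  0.     0.355]
1.04 [-0.306  0.001  0.428]
1.14 [-0.323  0.001  0.502]
1.24 [-0.332  0.001  0.578]
1.34 [-0.334  0.001  0.655]
1.44 [-0.328  0.001  0.731]
1.54 [-0.314  0.001  0.807]
```

servo_tool(moves=[[[-0.031,0,0.022],0,255],[[-0.061,0,0.046],0,255],[[-0.09,0,0.072],0,255],[[-0.117,0,0.099],0,255],[[-0.143,0,0.127],0,255],[[-0.168,0,0.156],0,255],[[-0.168,0,0.156],0,255]])

```text
clock: 11.7
position: [0.4798, -0.2324, 0.2332]
tcp_rot: [[-0.003, 0.11, 0.994], [-0.001, 0.994, -0.11], [-1.0, -0.002, -0.003]]
wrist_force: [-16.0, 4.1, 20.3]
grip_width: 0.0132
```

Run:
```python
from plan import *
show(); print(bar(.64)); b=bar(.64); R=st()[1]
for q in np.arange(.64,1.6,.1): print(round(q,2),np.round((bar(q)-b)@R/.3,3))
```

```text
t 11.7 p [ 0.4798 -0.2324  0.2332] zyaw -6.3 disp-local [-0.0491  0.0001] F [-16.    4.1  20.3] w 0.0132 q6 -0.56
[ 0.48112039 -0.23262966  0.24039266]
0.64 [0. 0. 0.]
0.74 [-0.045  0.     0.062]
0.84 [-0.083  0.     0.129]
0.94 [-0.114  0.     0.199]
1.04 [-0.139  0.     0.271]
1.14 [-0.156  0.     0.346]
1.24 [-0.165  0.     0.422]
1.34 [-0.167  0.     0.499]
1.44 [-0.161  0.001  0.575]
1.54 [-0.147  0.001  0.651]
```

servo_tool(moves=[[[-0.01,0,-0.01],0,255],[[-0.035,0,0.02],0,255],[[-0.058,0,0.054],0,255],[[-0.078,0,0.087],0,255],[[-0.096,0,0.123],0,255],[[-0.112,0,0.158],0,255],[[-0.127,0,0.195],0,255],[[-0.127,0,0.195],0,255]])

```text
clock: 12.7
position: [0.5397, -0.2392, 0.2703]
tcp_rot: [[0.001, 0.11, 0.994], [-0.002, 0.994, -0.11], [-1.0, -0.002, 0.002]]
wrist_force: [-0.5, -0.7, 7.7]
grip_width: 0.013
```

Run:
```python
from plan import *
show(); b=bar(.94); print(b,2.88-.94); R=st()[1]
for q in np.arange(.94,1.65,.05): print(round(q,2),np.round((bar(q)-b)@R/.3,3))
```

```text
t 12.7 p [ 0.5397 -0.2392  0.2703] zyaw -6.3 disp-local [ 0.0113 -0.0002] F [-0.5 -0.7  7.7] w 0.013 q6 -0.5
[ 0.54045223 -0.23908895  0.27450145] 1.94
0.94 [0. 0. 0.]
0.99 [-0.013  0.     0.036]
1.04 [-0.024  0.     0.073]
1.09 [-0.033  0.     0.11 ]
1.14 [-0.04   0.     0.148]
1.19 [-0.046  0.     0.186]
1.24 [-0.049  0.     0.224]
1.29 [-0.051  0.     0.262]
1.34 [-0.051  0.     0.3  ]
1.39 [-0.049  0.     0.339]
1.44 [-0.044  0.001  0.377]
1.49 [-0.038  0.001  0.415]
1.54 [-0.031  0.001  0.452]
1.59 [-0.021  0.001  0.489]
1.64 [-0.009  0.001  0.526]
```

servo_tool(moves=[[[-0.016,0,0.036],0,255],[[-0.029,0,0.073],0,255],[[-0.038,0,0.11],0,255],[[-0.045,0,0.148],0,255],[[-0.051,0,0.186],0,255],[[-0.054,0,0.224],0,255],[[-0.056,0,0.262],0,255],[[-0.056,0,0.3],0,255],[[-0.054,0,0.339],0,255],[[-0.049,0,0.377],0,255],[[-0.049,0,0.377],0,255]])

```text
clock: 14.08
position: [0.6525, -0.2519, 0.2838]
tcp_rot: [[0.002, 0.11, 0.994], [-0.002, 0.994, -0.11], [-1.0, -0.002, 0.002]]
wrist_force: [4.2, -3.6, 2.2]
grip_width: 0.0127
```

servo_tool(moves=[[[0.006,0,0.038],0,255],[[0.013,0,0.075],0,255],[[0.022,0,0.105],0,255],[[0.022,0,0.105],0,255]])

```text
clock: 14.58
position: [0.679, -0.2549, 0.2789]
tcp_rot: [[-0.012, 0.112, 0.994], [0.001, 0.994, -0.112], [-1.0, -0.0, -0.012]]
wrist_force: [-31.7, 5.2, 13.1]
grip_width: 0.013
```

Run:
```python
from plan import *
show(); print(bar(1.55),loc(bar(1.55)[None]))
```

```text
t 14.57 p [ 0.679  -0.2549  0.2789] zyaw -6.4 disp-local [ 0.1514 -0.0007] F [-31.7   5.2  13.1] w 0.013 q6 -0.41
[ 0.67749277 -0.25400815  0.28336413] [[ 1.49849492e-01 -3.46944695e-18]]
```

servo_tool(moves=[[[0,0,-0.012],0,255],[[0,0,-0.012],0,130],[[0,0,-0.012],0,130],[[0,0,-0.012],0,130],[[-0.1,0,-0.012],0,130],[[-0.25,0,-0.012],0,100],[[-0.25,0,-0.012],0,60],[[-0.25,0,-0.2],0,0],[[-0.25,0,-0.4],0,0],[[-0.25,0,-0.6],0,0],[[-0.25,0,-0.8],0,0],[[-0.25,0,-0.8],0,0]])

```text
clock: 16.08
position: [0.4417, -0.2271, 0.3511]
tcp_rot: [[-0.001, 0.111, 0.994], [0.001, 0.994, -0.111], [-1.0, 0.001, -0.001]]
wrist_force: [0.8, 0.1, 0.3]
grip_width: 0.088
```

Run:
```python
from plan import *
show(); f=grab("wrist"); save(f["frame"],"w9.png")
f=grab("top"); crop(f,300,100,180,165,4.4,"t4.png")
f=grab("side"); crop(f,300,100,180,165,4.4,"s4.png")
```

```text
t 16.07 p [ 0.4417 -0.2271  0.3511] zyaw -6.4 disp-local [-0.0875  0.0012] F [0.8 0.1 0.3] w 0.088 q6 -0.6
```

View pics/w9.png

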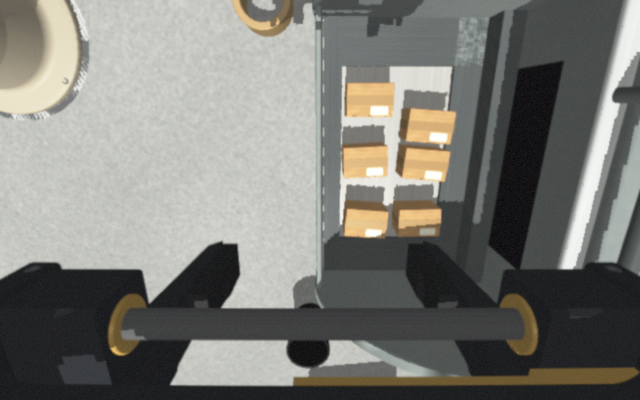

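View pics/s4.png

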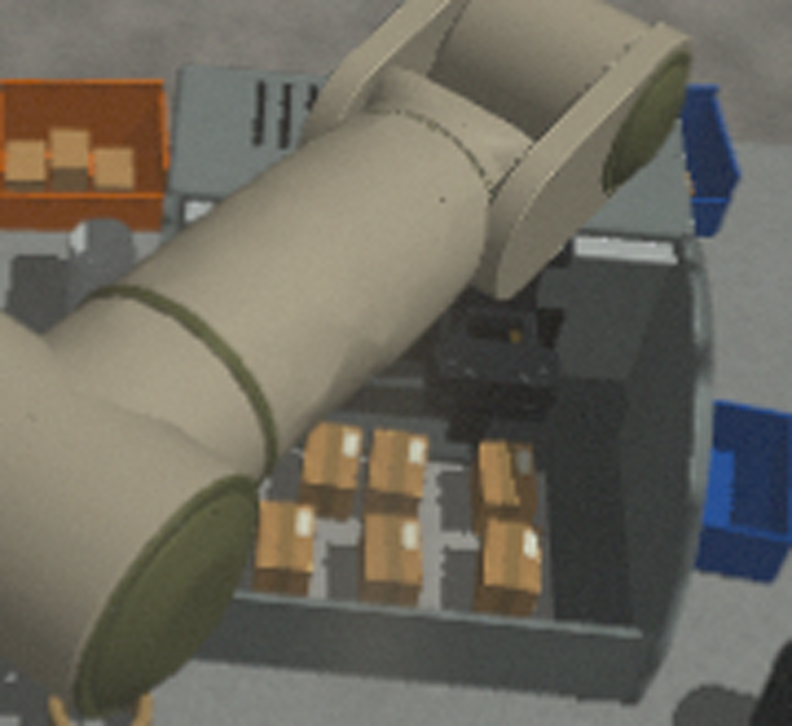

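View pics/t4.png

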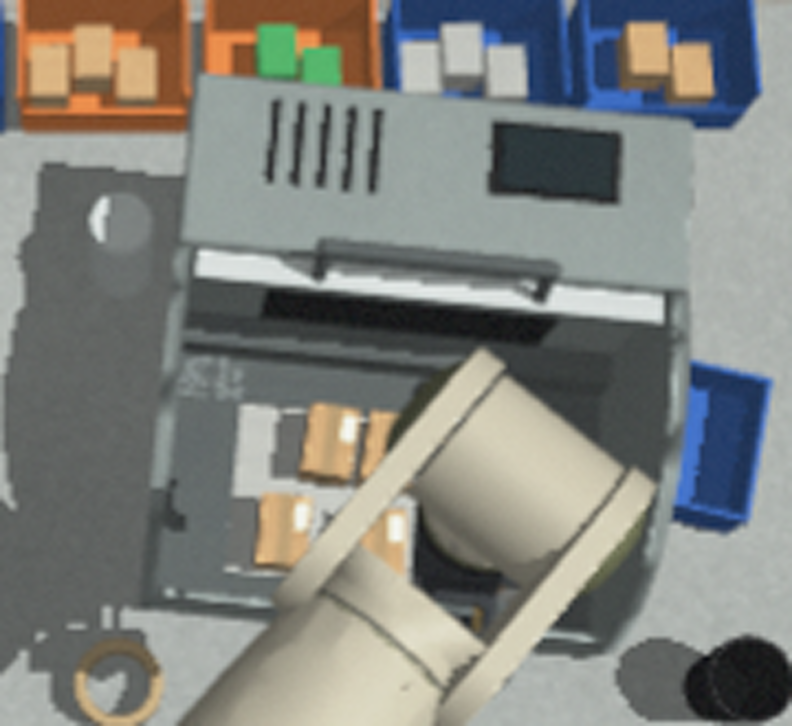

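Run:
```python
from plan import *
f=grab("wrist"); crop(f,310,50,180,200,3.9,"w9c.png")
```

```text
(no output)
```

View pics/w9c.png

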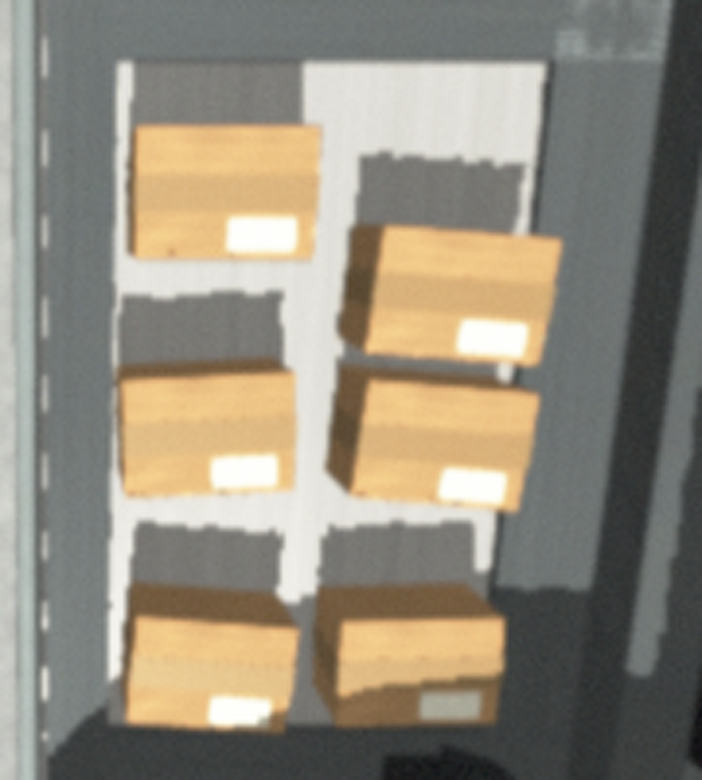

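```bash
cat > c1.py <<'E'
from plan import *
def box(f,c,o,k,z=.08):
    w=ray(f,np.array(o)+(np.array(c)+.5)/k-.5,z); l=loc(w); m=l.mean(0)
    e=(l[1]-l[0])+(l[2]-l[3]); n=(l[0]-l[3])+(l[1]-l[2])
    print("ctr",np.round(m*1000,1),"len",np.round(np.linalg.norm(e)*500,1),np.round(np.linalg.norm(n)*500,1),"ang",np.round(np.degrees(np.arctan2(e[1],e[0])),1),np.round(np.degrees(np.arctan2(-n[0],n[1])),1))
    return m
E
python3 - <<'E'
from c1 import *
f=grab("wrist")
for c in ([(135,125),(322,125),(315,260),(132,258)],[(383,226),(562,240),(541,365),(355,357)],[(122,377),(296,370),(293,490),(120,495)],[(370,378),(540,394),(518,511),(352,498)],[(136,616),(299,630),(285,732),(125,724)],[(338,620),(504,615),(497,722),(340,724)]):
    box(f,c,(310,50),3.9)
show()
E
```

```text
ctr [-26.6  84.7] len 60.9 42.0 ang -0.3 0.1
ctr [53.9 51. ] len 62.2 42.4 ang -3.3 -5.6
ctr [-29.7   4.7] len 60.5 41.8 ang 2.0 1.0
ctr [53.7  0.4] len 59.6 42.0 ang -4.9 -4.1
ctr [-24.9 -85.9] len 60.3 41.9 ang -4.2 -4.1
ctr [ 52.4 -83.9] len 59.9 42.0 ang 1.2 4.0
t 16.32 p [ 0.4451 -0.2283  0.3512] zyaw -6.3 disp-local [-0.0839  0.0004] F [ 0.1 -0.7  0.3] w 0.0882 q6 -0.6
```

servo_tool(moves=[[[0,0.08,0.05],-0.35,75],[[0,0.16,0.1],-0.7,75],[[0,0.25,0.15],-1,75]])

```text
clock: 16.7
position: [0.499, -0.1579, 0.3508]
tcp_rot: [[-0.001, -0.407, 0.913], [0.001, 0.913, 0.407], [-1.0, 0.001, -0.001]]
wrist_force: [0.2, 0.2, -0.1]
grip_width: 0.0624
```

servo_tool(moves=[[[0.1,0,0],-0.35,75],[[0.2,0,0],-0.7,75],[[0.2,0,0],-1,75]])

```text
clock: 17.08
position: [0.4978, -0.158, 0.2887]
tcp_rot: [[-0.005, -0.81, 0.587], [0.003, 0.587, 0.81], [-1.0, 0.005, -0.0]]
wrist_force: [0.6, -0.6, -0.5]
grip_width: 0.0621
```

servo_tool(moves=[[[0,0,0],-0.35,75],[[0,0,0],-0.7,75],[[0,0,0],-1,75],[[0,0,0],-1,75]])

```text
clock: 17.58
position: [0.4982, -0.1585, 0.291]
tcp_rot: [[-0.001, -0.994, 0.111], [0.001, 0.111, 0.994], [-1.0, 0.001, 0.001]]
wrist_force: [-0.6, 0.3, -0.4]
grip_width: 0.0622
```

Run:
```python
from plan import *
show(); f=grab("wrist"); save(f["frame"],"w10.png")
f=grab("top"); crop(f,300,100,180,165,4.4,"t5.png")
go(D(dp,[[-.027,.080,.2],[-.027,.08,.05]]),DY)
e=loc(ray(grab("top"),np.array([300,100])+(np.array([[190,280],[665,322]])+.5)/4.4-.5,.248)); print(e)
```

```text
t 17.57 p [ 0.4982 -0.1585  0.291 ] zyaw 83.6 disp-local [-0.0387  0.0756] F [-0.6  0.3 -0.4] w 0.0622 q6 -1.99
shift [ 0.304 -0.04   0.015]
shift [ 0.804 -0.041  0.015]
turn share -0.009 rows 0.0
[[ 0.12654941  0.18446237]
 [ 0.13042611 -0.17967578]]
```

View pics/w10.png

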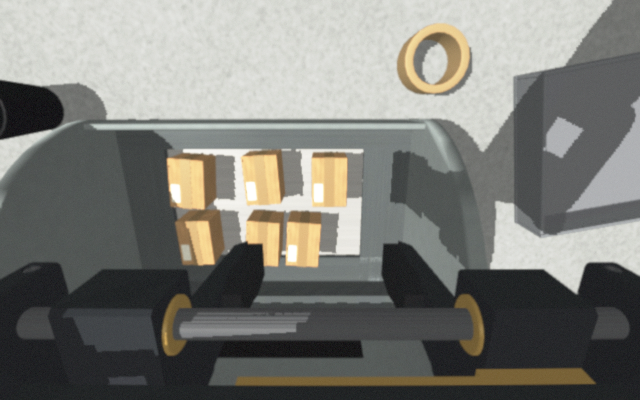

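View pics/t5.png

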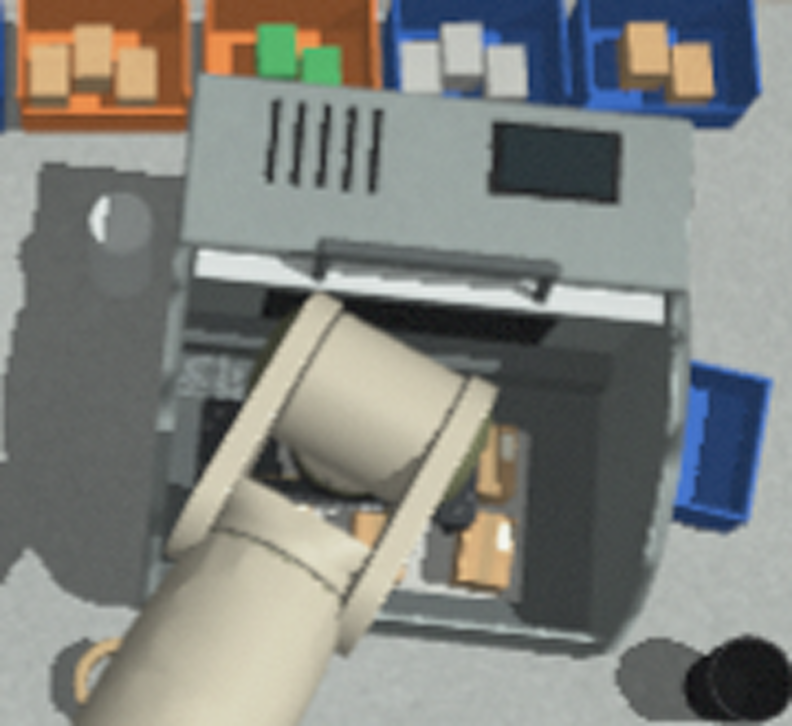

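servo_tool(moves=[[[0.2,-0.04,0.015],-0.01,75],[[0.4,-0.04,0.015],-0.01,75],[[0.5,-0.04,0.015],-0.01,75],[[0.5,-0.04,0.015],-0.01,75]])

```text
clock: 18.23
position: [0.5092, -0.155, 0.1402]
tcp_rot: [[-0.004, -0.994, 0.106], [0.002, 0.106, 0.994], [-1.0, 0.004, 0.002]]
wrist_force: [0.1, -0.1, 0.1]
grip_width: 0.062
```

Run:
```python
from plan import *
show(); f=grab("wrist"); save(f["frame"],"w11.png")
go(D(dp,[[-.027,.08,.05]]),DY)
```

```text
t 18.23 p [ 0.5092 -0.155   0.1402] zyaw 83.9 disp-local [-0.0281  0.0802] F [ 0.1 -0.1  0.1] w 0.062 q6 -1.98
shift [ 0.307 -0.001  0.001]
turn share 0.004 rows 0.0
```

View pics/w11.png

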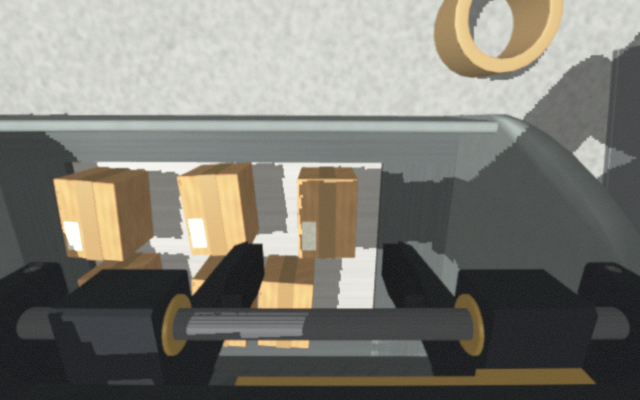

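servo_tool(moves=[[[0.15,0,0],0,75],[[0.28,0,0],0,75],[[0.305,0,0],0,75],[[0.305,0,0],0,75],[[0.305,0,0],0,255],[[0.305,0,0],0,255],[[0.305,0,0],0,255],[[0.305,0,0],0,255]])

```text
clock: 19.27
position: [0.5105, -0.1554, 0.0515]
tcp_rot: [[0.002, -0.994, 0.105], [-0.0, 0.105, 0.994], [-1.0, -0.002, -0.0]]
wrist_force: [-0.6, 2.3, 6.8]
grip_width: 0.0421
```

Run:
```python
from plan import *
show();
```

```text
t 19.27 p [ 0.5105 -0.1554  0.0515] zyaw 84.0 disp-local [-0.0269  0.0799] F [-0.6  2.3  6.8] w 0.0421 q6 -1.98
```

servo_tool(moves=[[[-0.05,0,0],0,255],[[-0.2,0,0],0,255],[[-0.4,0,0],0,255],[[-0.6,0,0],0,255],[[-0.8,0,0],0,255],[[-0.82,0,0],0,255]])

```text
clock: 20.02
position: [0.5105, -0.1559, 0.3012]
tcp_rot: [[0.007, -0.994, 0.105], [-0.004, 0.105, 0.994], [-1.0, -0.007, -0.004]]
wrist_force: [0.1, 0.4, -3.7]
grip_width: 0.0419
```

```bash
cat >> plan.py <<'E'
TY=tp[2]+np.pi/2
def tote(x,y,z): return D(tp,[[x,y,z]])[0]
E
python3 - <<'E'
from plan import *
show(); f=grab("wrist"); save(f["frame"],"w12.png")
go([tote(.045,.07,.2),tote(.045,.07,.023)],TY)
E
```

```text
t 20.02 p [ 0.5105 -0.1559  0.3012] zyaw 84.0 disp-local [-0.0268  0.0795] F [ 0.1  0.4 -3.7] w 0.0419 q6 -1.98
shift [0.326 0.052 1.567]
shift [0.916 0.055 1.568]
turn share -0.346 rows 1.0
```

View pics/w12.png

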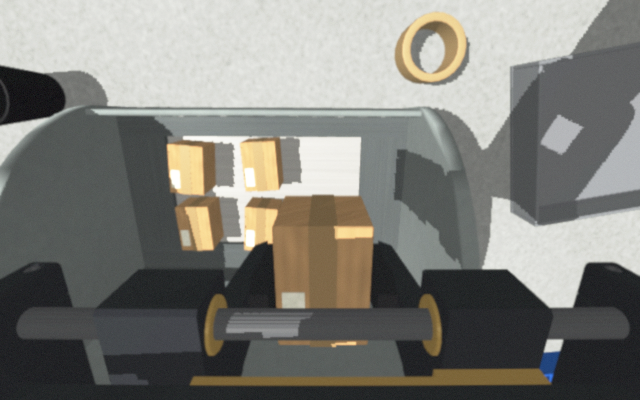

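servo_tool(moves=[[[0,0.01,0.2],0,255],[[0,0.02,0.4],0,255],[[0,0.03,0.6],0,255],[[0,0.03,0.8],0,255],[[0,0.03,1.0],0,255]])

```text
clock: 20.7
position: [0.5316, 0.1456, 0.2945]
tcp_rot: [[-0.003, -0.994, 0.105], [-0.0, 0.105, 0.994], [-1.0, 0.003, -0.001]]
wrist_force: [0.5, -0.2, -2.2]
grip_width: 0.0417
```

servo_tool(moves=[[[0.1,0.02,0.2],-0.346,255],[[0.25,0.022,0.4],-0.346,255],[[0.4,0.022,0.567],-0.346,255],[[0.6,0.022,0.567],-0.346,255],[[0.6,0.022,0.567],-0.346,255]])

```text
clock: 21.32
position: [0.5408, 0.3134, 0.111]
tcp_rot: [[-0.01, -0.997, -0.077], [-0.004, -0.077, 0.997], [-1.0, 0.01, -0.003]]
wrist_force: [0.1, -0.5, -1.1]
grip_width: 0.0413
```

Run:
```python
from plan import *
show(); f=grab("wrist"); save(f["frame"],"w13.png")
go([tote(.045,.07,.023)],TY)
f=grab("top"); crop(f,200,150,280,120,2.8,"t6.png")
```

```text
t 21.32 p [0.5408 0.3134 0.111 ] zyaw 94.4 disp-local [-0.0475  0.5493] F [ 0.1 -0.5 -1.1] w 0.0413 q6 -1.31
shift [ 0.297 -0.01   0.   ]
turn share 0.0 rows 0.0
```

View pics/w13.png

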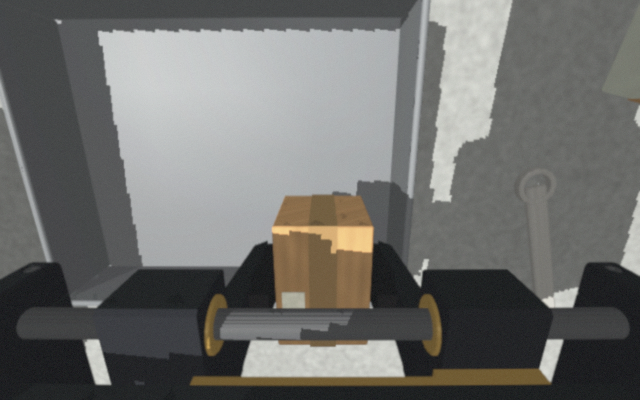

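View pics/t6.png

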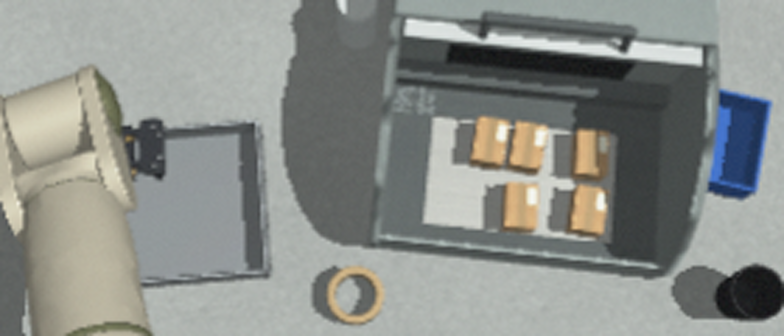

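servo_tool(moves=[[[0.15,-0.01,0],0,255],[[0.25,-0.01,0],0,255],[[0.285,-0.01,0],0,255],[[0.298,-0.01,0],0,255],[[0.298,-0.01,0],0,255]])

```text
clock: 22.05
position: [0.5474, 0.314, 0.0285]
tcp_rot: [[0.002, -0.997, -0.076], [0.001, -0.076, 0.997], [-1.0, -0.002, 0.001]]
wrist_force: [-0.4, -0.5, -2.0]
grip_width: 0.042
```

servo_tool(moves=[[[0.01,0,0],0,255],[[0.02,0,0],0,255],[[0.024,0,0],0,255],[[0.024,0,0],0,255]])

```text
clock: 22.55
position: [0.5468, 0.314, 0.0215]
tcp_rot: [[0.001, -0.997, -0.076], [0.0, -0.076, 0.997], [-1.0, -0.001, -0.0]]
wrist_force: [-5.6, -2.6, 11.8]
grip_width: 0.0421
```

servo_tool(moves=[[[-0.003,0,0],0,105],[[-0.003,0,0],0,105],[[-0.003,0,0],0,105],[[-0.2,0,0],0,105],[[-0.4,0,0],0,105],[[-0.6,0,0],0,75],[[-0.8,0,0],0,75],[[-0.8,0,0],0,75]])

```text
clock: 23.55
position: [0.5478, 0.3144, 0.2647]
tcp_rot: [[0.009, -0.997, -0.076], [0.003, -0.076, 0.997], [-1.0, -0.009, 0.002]]
wrist_force: [-0.1, -1.1, -0.0]
grip_width: 0.0621
```

Run:
```python
from plan import *
show(); f=grab("wrist"); save(f["frame"],"w14.png")
go(D(dp,[[-.0295,.005,.26],[-.0295,.005,.13],[-.0295,.005,.05]]),DY)
f=grab("top"); crop(f,360,180,65,60,10,"t7.png")
```

```text
t 23.55 p [0.5478 0.3144 0.2647] zyaw 94.4 disp-local [-0.0406  0.5511] F [-0.1 -1.1 -0. ] w 0.0621 q6 -1.31
shift [ 1.000e-03  2.950e-01 -1.795e+00]
shift [ 0.435  0.297 -1.795]
shift [ 0.701  0.297 -1.796]
turn share 0.353 rows 1.0
```

View pics/w14.png

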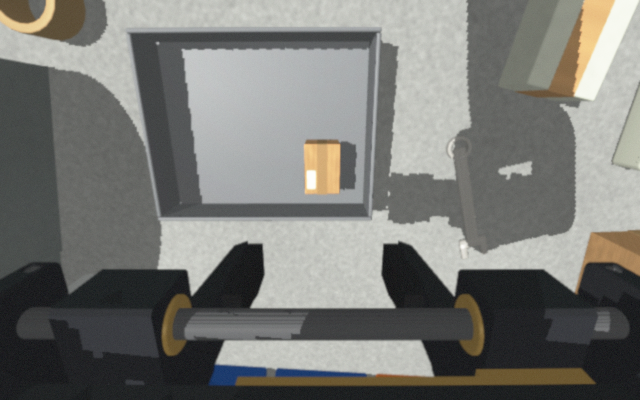

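View pics/t7.png

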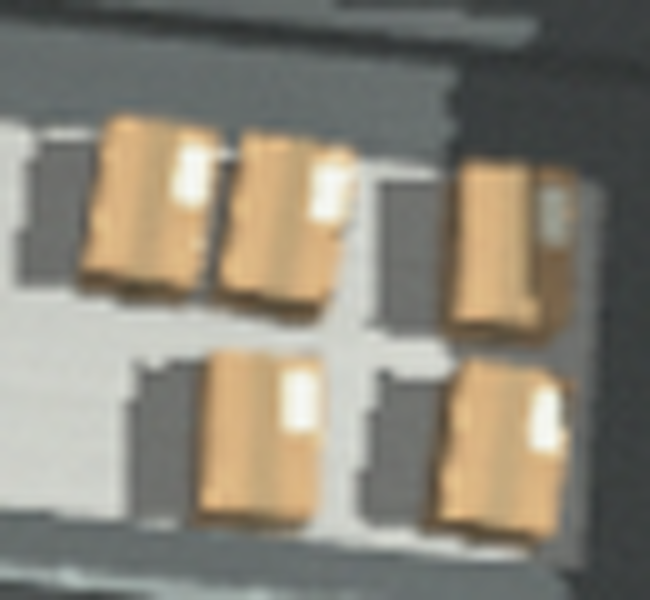

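servo_tool(moves=[[[0,0.03,-0.2],0,75],[[0,0.06,-0.4],0,75],[[0,0.1,-0.6],0,75],[[0,0.13,-0.8],0,75],[[0,0.165,-1.0],0,75]])

```text
clock: 24.28
position: [0.5191, 0.0092, 0.2578]
tcp_rot: [[-0.003, -0.997, -0.076], [0.001, -0.076, 0.997], [-1.0, 0.003, 0.001]]
wrist_force: [0.4, -0.1, 0.0]
grip_width: 0.0623
```

servo_tool(moves=[[[0,0.03,-0.2],0.353,75],[[0,0.06,-0.4],0.353,75],[[0,0.1,-0.6],0.353,75],[[0.1,0.13,-0.795],0.353,75],[[0.3,0.13,-0.795],0.353,75],[[0.44,0.13,-0.795],0.353,75],[[0.44,0.13,-0.795],0.353,75]])

```text
clock: 25.15
position: [0.4975, -0.2285, 0.124]
tcp_rot: [[-0.007, -0.994, 0.109], [0.005, 0.109, 0.994], [-1.0, 0.008, 0.004]]
wrist_force: [-1.3, 1.0, 1.3]
grip_width: 0.0622
```

Run:
```python
from plan import *
show(); f=grab("wrist"); save(f["frame"],"w15.png")
go(D(dp,[[-.0295,.005,.05]]),DY)
```

```text
t 25.15 p [ 0.4975 -0.2285  0.124 ] zyaw 83.8 disp-local [-0.0319  0.0058] F [-1.3  1.   1.3] w 0.0622 q6 -2.11
shift [ 0.256 -0.004 -0.001]
turn share -0.0 rows 0.0
```

View pics/w15.png

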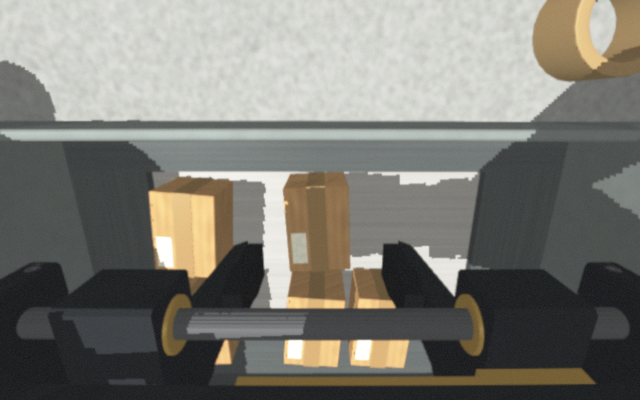

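servo_tool(moves=[[[0.12,0,0],0,75],[[0.22,0,0],0,75],[[0.26,0,0],0,75],[[0.26,0,0],0,75],[[0.26,0,0],0,255],[[0.26,0,0],0,255],[[0.26,0,0],0,255],[[0.26,0,0],0,255]])

```text
clock: 26.2
position: [0.4999, -0.2303, 0.0508]
tcp_rot: [[0.001, -0.994, 0.108], [-0.001, 0.108, 0.994], [-1.0, -0.002, -0.001]]
wrist_force: [-1.0, 0.0, 6.3]
grip_width: 0.0418
```

Run:
```python
from plan import *
show()
```

```text
t 26.2 p [ 0.4999 -0.2303  0.0508] zyaw 83.8 disp-local [-0.0293  0.0044] F [-1.   0.   6.3] w 0.0418 q6 -2.11
```

Run:
```python
from plan import *
go([tote(.045,0,.27),tote(.045,.0,.10),tote(.045,.0,.0225)],TY)
```

```text
shift [-0.733  0.006  1.587]
shift [-0.166  0.007  1.588]
shift [0.092 0.007 1.588]
turn share -0.353 rows 1.0
```

servo_tool(moves=[[[-0.05,0,0],0,255],[[-0.2,0,0],0,255],[[-0.4,0,0],0,255],[[-0.6,0,0],0,255],[[-0.73,0,0.15],0,255],[[-0.73,0,0.35],0,255],[[-0.73,0,0.55],0,255],[[-0.73,0,0.75],0,255],[[-0.73,0,0.95],0,255]])

```text
clock: 27.32
position: [0.5298, 0.0556, 0.2695]
tcp_rot: [[0.0, -0.994, 0.109], [0.0, 0.109, 0.994], [-1.0, -0.0, 0.0]]
wrist_force: [1.2, -0.8, -1.5]
grip_width: 0.042
```

servo_tool(moves=[[[0,0.005,0.2],-0.353,255],[[0,0.007,0.4],-0.353,255],[[0.15,0.007,0.6],-0.353,255],[[0.35,0.007,0.638],-0.353,255],[[0.55,0.007,0.638],-0.353,255],[[0.73,0.007,0.638],-0.353,255],[[0.8,0.007,0.638],-0.353,255],[[0.815,0.007,0.638],-0.353,255],[[0.815,0.007,0.638],-0.353,255]])

```text
clock: 28.45
position: [0.5495, 0.2442, 0.0254]
tcp_rot: [[0.001, -0.997, -0.076], [0.0, -0.076, 0.997], [-1.0, -0.001, 0.0]]
wrist_force: [0.1, 0.1, -1.6]
grip_width: 0.042
```

servo_tool(moves=[[[0.008,0,0],0,255],[[0.015,0,0],0,255],[[0.015,0,0],0,255],[[0.015,0,0],0,105],[[0.015,0,0],0,105],[[0.015,0,0],0,105],[[-0.2,0,0],0,105],[[-0.4,0,0],0,105],[[-0.6,0,0],0,105],[[-0.8,0,0],0,75],[[-0.8,0,0],0,75]])

```text
clock: 29.82
position: [0.5502, 0.2444, 0.269]
tcp_rot: [[0.009, -0.997, -0.076], [0.002, -0.076, 0.997], [-1.0, -0.009, 0.001]]
wrist_force: [-0.5, -0.2, 0.3]
grip_width: 0.0619
```

Run:
```python
from plan import *
show(); f=grab("wrist"); save(f["frame"],"w16.png")
f=grab("top"); crop(f,360,180,65,60,10,"t8.png")
go(D(dp,[[-.025,-.08,.26]]),DY)
```

```text
t 29.82 p [0.5502 0.2444 0.269 ] zyaw 94.4 disp-local [-0.0307  0.4817] F [-0.5 -0.2  0.3] w 0.0619 q6 -1.42
shift [ 0.012  0.32  -1.843]
turn share 0.353 rows 1.0
```

View pics/w16.png

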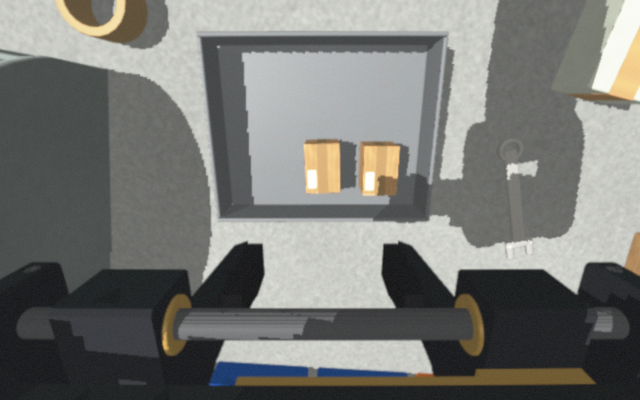

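View pics/t8.png

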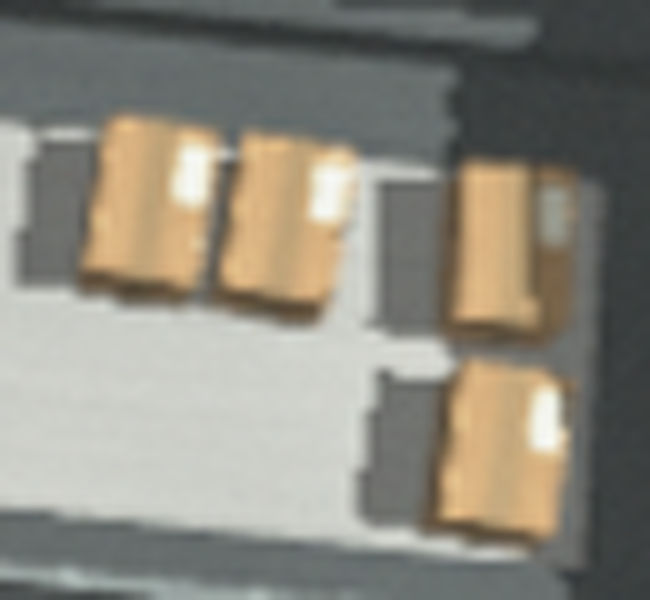

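servo_tool(moves=[[[0,0.03,-0.2],0,64],[[0,0.07,-0.4],0,64],[[0,0.1,-0.6],0,64],[[0,0.14,-0.8],0,64],[[0,0.17,-1.0],0,64]])

```text
clock: 30.55
position: [0.5198, -0.0607, 0.2624]
tcp_rot: [[-0.003, -0.997, -0.076], [0.001, -0.076, 0.997], [-1.0, 0.003, 0.001]]
wrist_force: [0.8, -0.1, -0.3]
grip_width: 0.0662
```

servo_tool(moves=[[[0,0.03,-0.2],0.353,64],[[0,0.07,-0.4],0.353,64],[[0,0.1,-0.6],0.353,64],[[0,0.15,-0.843],0.353,64],[[0.2,0.15,-0.843],0.353,64],[[0.4,0.15,-0.843],0.353,64],[[0.44,0.15,-0.843],0.353,64],[[0.44,0.15,-0.843],0.353,64]])

```text
clock: 31.55
position: [0.4955, -0.3145, 0.1326]
tcp_rot: [[-0.0, -0.994, 0.108], [0.0, 0.108, 0.994], [-1.0, 0.0, 0.0]]
wrist_force: [1.1, 0.4, 0.6]
grip_width: 0.0661
```

Run:
```python
from plan import *
show(); f=grab("wrist"); save(f["frame"],"w17.png")
go(D(dp,[[-.025,-.08,.05]]),DY)
```

```text
t 31.55 p [ 0.4955 -0.3145  0.1326] zyaw 83.8 disp-local [-0.0245 -0.0798] F [1.1 0.4 0.6] w 0.0661 q6 -2.23
shift [0.28  0.004 0.001]
turn share 0.0 rows 0.0
```

View pics/w17.png

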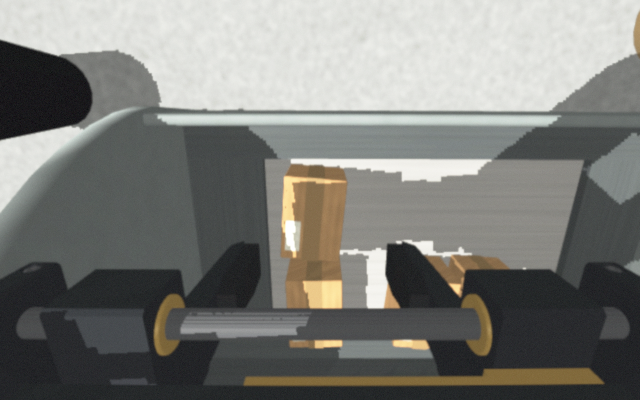

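servo_tool(moves=[[[0.12,0,0],0,64],[[0.23,0,0],0,64],[[0.277,0,0],0,64],[[0.277,0,0],0,64],[[0.277,0,0],0,255],[[0.277,0,0],0,255],[[0.277,0,0],0,255],[[0.277,0,0],0,255]])

```text
clock: 32.6
position: [0.4958, -0.3153, 0.0503]
tcp_rot: [[0.002, -0.994, 0.109], [-0.002, 0.109, 0.994], [-1.0, -0.002, -0.002]]
wrist_force: [-0.5, -1.9, 6.9]
grip_width: 0.0415
```

Run:
```python
from plan import *
show()
go([tote(.045,-.07,.27),tote(.045,-.07,.10),tote(.045,-.07,.0225)],TY)
```

```text
t 32.6 p [ 0.4958 -0.3153  0.0503] zyaw 83.8 disp-local [-0.0241 -0.0806] F [-0.5 -1.9  6.9] w 0.0415 q6 -2.23
shift [-0.735 -0.02   1.64 ]
shift [-0.168 -0.019  1.641]
shift [ 0.09  -0.018  1.642]
turn share -0.354 rows 1.0
```

servo_tool(moves=[[[-0.05,0,0],0,255],[[-0.2,0,0],0,255],[[-0.4,0,0],0,255],[[-0.6,0,0],0,255],[[-0.73,0,0.15],0,255],[[-0.73,0,0.35],0,255],[[-0.73,0,0.55],0,255],[[-0.73,0,0.75],0,255],[[-0.73,0,0.95],0,255]])

```text
clock: 33.72
position: [0.5257, -0.0291, 0.2687]
tcp_rot: [[-0.0, -0.994, 0.108], [0.0, 0.108, 0.994], [-1.0, 0.0, 0.0]]
wrist_force: [1.1, -0.4, -1.7]
grip_width: 0.0417
```

servo_tool(moves=[[[0,-0.01,0.2],-0.353,255],[[0,-0.02,0.4],-0.353,255],[[0.1,-0.02,0.6],-0.353,255],[[0.3,-0.02,0.691],-0.353,255],[[0.5,-0.02,0.691],-0.353,255],[[0.7,-0.02,0.691],-0.353,255],[[0.8,-0.02,0.691],-0.353,255],[[0.825,-0.02,0.691],-0.353,255],[[0.825,-0.02,0.691],-0.353,255]])

```text
clock: 34.85
position: [0.5546, 0.1744, 0.0217]
tcp_rot: [[-0.0, -0.997, -0.076], [0.0, -0.076, 0.997], [-1.0, 0.0, 0.0]]
wrist_force: [0.5, -0.7, -0.9]
grip_width: 0.0416
```

servo_tool(moves=[[[0.005,0,0],0,255],[[0.005,0,0],0,255],[[0.005,0,0],0,105],[[0.005,0,0],0,105],[[0.005,0,0],0,105],[[-0.2,0,0],0,105],[[-0.4,0,0],0,105],[[-0.6,0,0],0,105],[[-0.8,0,0],0,75],[[-0.8,0,0],0,75]])

```text
clock: 36.1
position: [0.5559, 0.1744, 0.2653]
tcp_rot: [[0.009, -0.997, -0.076], [0.001, -0.076, 0.997], [-1.0, -0.009, 0.0]]
wrist_force: [0.8, 0.3, -0.5]
grip_width: 0.0623
```

Run:
```python
from plan import *
show(); f=grab("wrist"); save(f["frame"],"w18.png")
f=grab("top"); crop(f,360,180,65,60,10,"t9.png")
go(D(dp,[[.05,-.078,.26]]),DY)
```

```text
t 36.1 p [0.5559 0.1744 0.2653] zyaw 94.4 disp-local [-0.0174  0.4127] F [ 0.8  0.3 -0.5] w 0.0623 q6 -1.54
shift [ 0.     0.075 -1.649]
turn share 0.353 rows 1.0
```

View pics/w18.png

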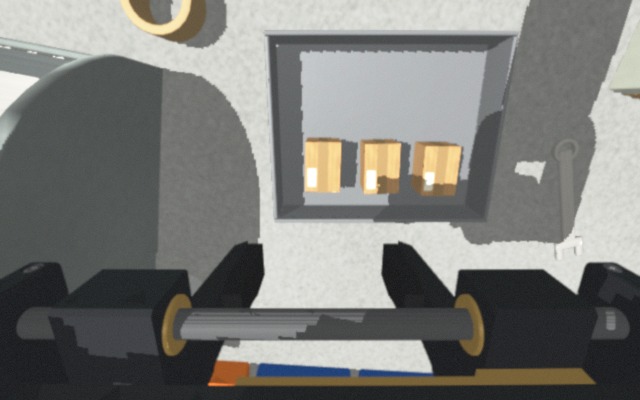

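View pics/t9.png

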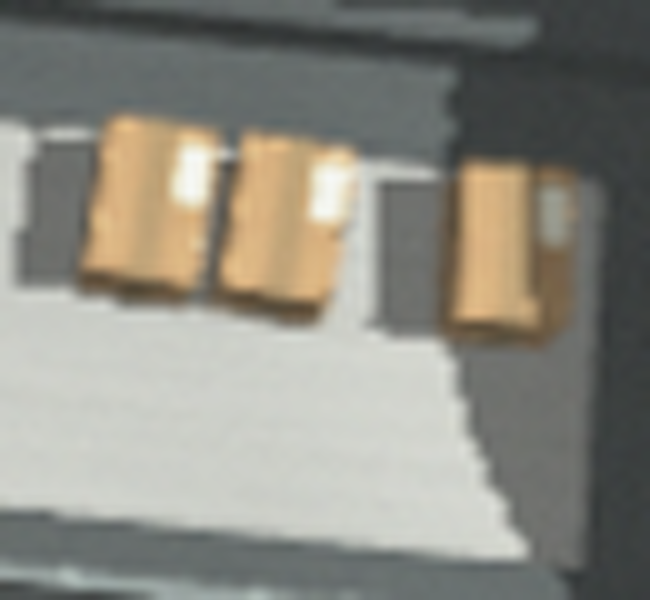

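servo_tool(moves=[[[-0.03,0.02,-0.2],0,64],[[-0.05,0.04,-0.4],0,64],[[-0.05,0.06,-0.6],0,64],[[-0.05,0.07,-0.8],0,64],[[-0.05,0.07,-1.0],0,64]])

```text
clock: 36.83
position: [0.5558, -0.1283, 0.2737]
tcp_rot: [[-0.003, -0.997, -0.076], [0.002, -0.076, 0.997], [-1.0, 0.003, 0.002]]
wrist_force: [-0.3, 0.7, -0.1]
grip_width: 0.0659
```

servo_tool(moves=[[[0,0,-0.2],0.353,64],[[0,0.01,-0.4],0.353,64],[[0.05,0.012,-0.649],0.353,64],[[0.25,0.012,-0.649],0.353,64],[[0.45,0.012,-0.649],0.353,64],[[0.48,0.012,-0.649],0.353,64],[[0.48,0.012,-0.649],0.353,64]])

```text
clock: 37.7
position: [0.5681, -0.3209, 0.1325]
tcp_rot: [[0.0, -0.994, 0.108], [-0.0, 0.108, 0.994], [-1.0, -0.0, -0.0]]
wrist_force: [0.1, 0.4, 1.1]
grip_width: 0.0657
```

Run:
```python
from plan import *
show(); f=grab("wrist"); save(f["frame"],"w19.png")
go(D(dp,[[.048,-.078,.05]]),DY)
```

```text
t 37.7 p [ 0.5681 -0.3209  0.1325] zyaw 83.8 disp-local [ 0.0484 -0.0784] F [0.1 0.4 1.1] w 0.0657 q6 -2.16
shift [0.279 0.004 0.003]
turn share 0.0 rows 0.0
```

View pics/w19.png

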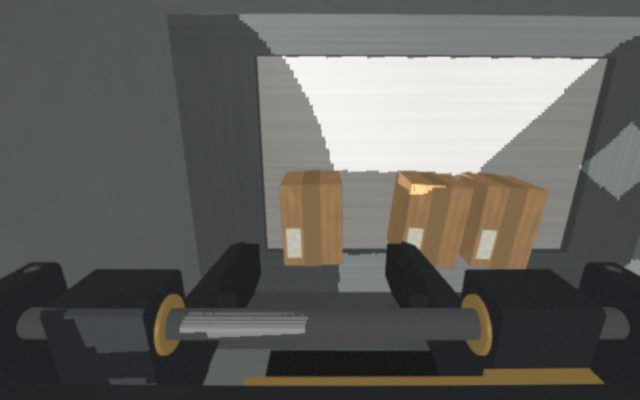

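servo_tool(moves=[[[0,0,-0.006],0,78],[[0.12,0,-0.006],0,78],[[0.23,0,-0.006],0,78],[[0.277,0,-0.006],0,78],[[0.277,0,-0.006],0,78],[[0.277,0,-0.006],0,255],[[0.277,0,-0.006],0,255],[[0.277,0,-0.006],0,255],[[0.277,0,-0.006],0,255]])

```text
clock: 38.88
position: [0.5681, -0.3234, 0.05]
tcp_rot: [[0.002, -0.994, 0.108], [-0.002, 0.108, 0.994], [-1.0, -0.002, -0.002]]
wrist_force: [-0.9, -1.4, 6.7]
grip_width: 0.0417
```

Run:
```python
from plan import *
show()
go([tote(-.04,-.07,.27),tote(-.04,-.07,.10),tote(-.04,-.07,.0225)],TY)
```

```text
t 38.88 p [ 0.5681 -0.3234  0.05  ] zyaw 83.8 disp-local [ 0.0486 -0.0808] F [-0.9 -1.4  6.7] w 0.0417 q6 -2.16
shift [-0.737  0.501  1.589]
shift [-0.17   0.502  1.59 ]
shift [0.088 0.503 1.59 ]
turn share -0.353 rows 1.0
```

servo_tool(moves=[[[-0.05,0,0],0,255],[[-0.2,0,0],0,255],[[-0.4,0,0],0,255],[[-0.6,0.05,0],0,255],[[-0.8,0.1,0.1],0,255],[[-0.8,0.15,0.3],0,255],[[-0.8,0.2,0.5],0,255],[[-0.8,0.25,0.7],0,255],[[-0.8,0.3,0.9],0,255]])

```text
clock: 40.0
position: [0.5065, -0.043, 0.2893]
tcp_rot: [[0.001, -0.994, 0.109], [0.0, 0.109, 0.994], [-1.0, -0.0, 0.0]]
wrist_force: [0.8, 0.7, -1.4]
grip_width: 0.0414
```

servo_tool(moves=[[[0,0.05,0.2],-0.353,255],[[0,0.1,0.4],-0.353,255],[[0.05,0.2,0.6],-0.353,255],[[0.25,0.2,0.69],-0.353,255],[[0.45,0.2,0.69],-0.353,255],[[0.65,0.2,0.69],-0.353,255],[[0.8,0.2,0.69],-0.353,255],[[0.885,0.2,0.69],-0.353,255],[[0.895,0.2,0.69],-0.353,255],[[0.895,0.2,0.69],-0.353,255]])

```text
clock: 41.25
position: [0.4705, 0.1673, 0.0206]
tcp_rot: [[0.0, -0.997, -0.076], [0.0, -0.076, 0.997], [-1.0, -0.0, 0.0]]
wrist_force: [-0.4, 0.3, -0.8]
grip_width: 0.0413
```

servo_tool(moves=[[[0.003,0,0],0,255],[[0.003,0,0],0,105],[[0.003,0,0],0,105],[[0.003,0,0],0,105],[[-0.2,0,0],0,105],[[-0.4,0,0],0,105],[[-0.6,0,0],0,105],[[-0.8,0,0],0,255],[[-0.8,0,0],0,255]])

```text
clock: 42.38
position: [0.4716, 0.1674, 0.2642]
tcp_rot: [[0.008, -0.997, -0.076], [0.001, -0.076, 0.997], [-1.0, -0.008, 0.0]]
wrist_force: [0.0, 0.2, -1.4]
grip_width: 0.034
```

Run:
```python
from plan import *
show(); f=grab("wrist"); save(f["frame"],"w20.png")
f=grab("top"); crop(f,360,180,65,60,10,"t10.png")
go(D(dp,[[.05,.055,.26],[.05,.06,.084]]),DY)
```

```text
t 42.38 p [0.4716 0.1674 0.2642] zyaw 94.4 disp-local [-0.1005  0.3966] F [ 0.   0.2 -1.4] w 0.034 q6 -1.54
shift [-1.000e-03 -2.890e-01 -1.211e+00]
shift [ 0.585 -0.292 -1.195]
turn share 0.353 rows 1.0
```

View pics/w20.png

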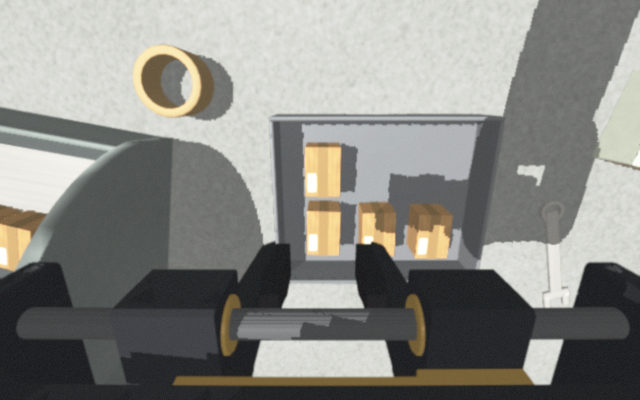

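View pics/t10.png

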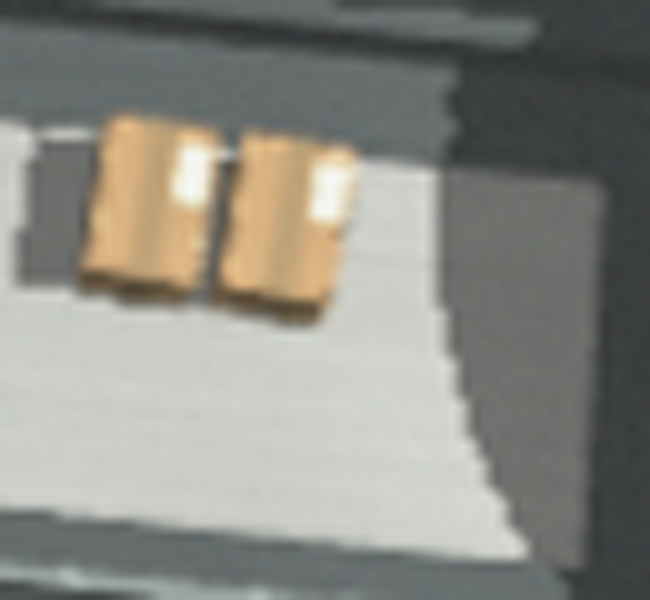

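Run:
```python
from plan import *
go(D(dp,[[.050,.0,.26],[.05,.0,.1],[.05,.0,.083]]),DY)
```

```text
shift [-1.000e-03 -2.550e-01 -1.391e+00]
shift [ 0.532 -0.256 -1.391]
shift [ 0.589 -0.256 -1.391]
turn share 0.353 rows 1.0
```

servo_tool(moves=[[[0,0,-0.2],0,255],[[0,0,-0.4],0,255],[[0,-0.05,-0.6],0,255],[[0,-0.1,-0.8],0,255],[[0,-0.15,-1.0],0,255]])

```text
clock: 43.1
position: [0.5378, -0.1304, 0.2581]
tcp_rot: [[-0.003, -0.997, -0.076], [0.001, -0.076, 0.997], [-1.0, 0.003, 0.002]]
wrist_force: [0.6, 0.7, -0.1]
grip_width: 0.0006
```

servo_tool(moves=[[[0,-0.05,-0.2],0.353,255],[[0.05,-0.106,-0.391],0.353,255],[[0.25,-0.106,-0.391],0.353,255],[[0.45,-0.106,-0.391],0.353,255],[[0.55,-0.106,-0.391],0.353,255],[[0.58,-0.106,-0.391],0.353,255],[[0.58,-0.106,-0.391],0.353,255]])

```text
clock: 43.98
position: [0.5785, -0.243, 0.0858]
tcp_rot: [[-0.001, -0.994, 0.108], [0.0, 0.108, 0.994], [-1.0, 0.001, 0.0]]
wrist_force: [-0.1, 0.2, 0.0]
grip_width: 0.0003
```

Run:
```python
from plan import *
show(); f=grab("wrist"); save(f["frame"],"w21.png")
```

```text
t 43.98 p [ 0.5785 -0.243   0.0858] zyaw 83.8 disp-local [0.0503 0.0002] F [-0.1  0.2  0. ] w 0.0003 q6 -2.05
```

View pics/w21.png

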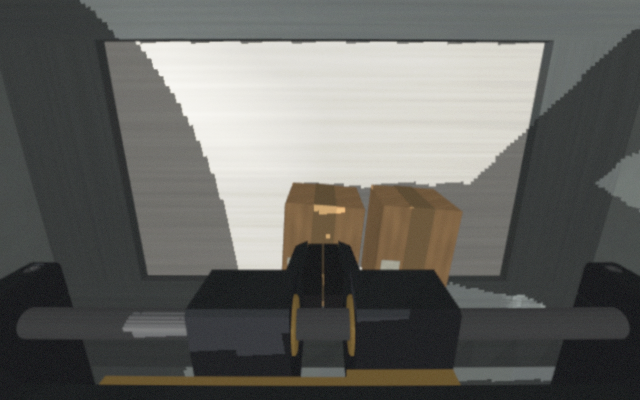

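servo_tool(moves=[[[0.01,0,0],0,255],[[0.02,0,0],0,255],[[0.023,0,0],0,255],[[0.023,0,0],0,255]])

```text
clock: 44.52
position: [0.5789, -0.2432, 0.0804]
tcp_rot: [[0.001, -0.994, 0.108], [-0.001, 0.108, 0.994], [-1.0, -0.001, -0.001]]
wrist_force: [-2.4, 0.1, 7.4]
grip_width: 0.0005
```

Contact at 7 N; drag D 36 mm toward −y.

servo_tool(moves=[[[0.003,0,0],0,255],[[0.003,0,-0.02],0,255],[[0.003,0,-0.04],0,255],[[0.003,0,-0.06],0,255],[[0.003,0,-0.08],0,255],[[0.003,0,-0.1],0,255],[[0.003,0,-0.12],0,255],[[0.003,0,-0.12],0,255]])

```text
clock: 45.52
position: [0.5759, -0.2829, 0.0863]
tcp_rot: [[0.007, -0.994, 0.109], [-0.01, 0.109, 0.994], [-1.0, -0.008, -0.009]]
wrist_force: [-17.2, -3.1, 45.4]
grip_width: 0.0
```

Run:
```python
from plan import *
show(); f=grab("wrist"); save(f["frame"],"w22.png")
```

```text
t 45.52 p [ 0.5759 -0.2829  0.0863] zyaw 83.8 disp-local [ 0.052  -0.0397] F [-17.2  -3.1  45.4] w 0.0 q6 -2.1
```

View pics/w22.png

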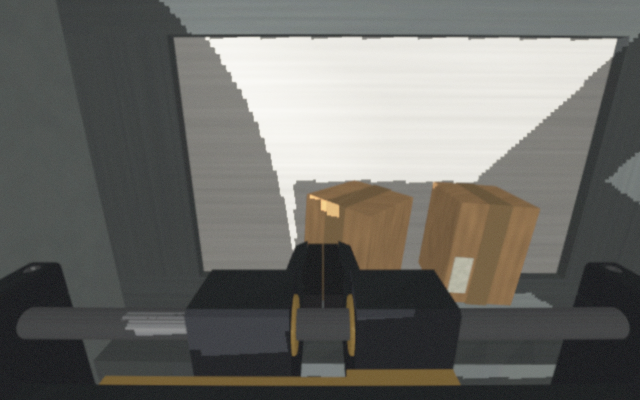

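servo_tool(moves=[[[-0.03,0,0],0,255],[[-0.1,0,0],0,255],[[-0.3,0.05,0],0,255],[[-0.5,0.1,0],0,255],[[-0.5,0.1,0],0,255]])

```text
clock: 46.2
position: [0.5456, -0.2764, 0.2334]
tcp_rot: [[0.007, -0.994, 0.109], [-0.006, 0.109, 0.994], [-1.0, -0.008, -0.005]]
wrist_force: [0.2, -0.3, -0.2]
grip_width: 0.0004
```

Run:
```python
from plan import *
show(); f=grab("wrist"); save(f["frame"],"w23.png")
f=grab("side"); crop(f,340,170,110,80,7,"s5.png")
```

```text
t 46.2 p [ 0.5456 -0.2764  0.2334] zyaw 83.8 disp-local [ 0.0212 -0.0365] F [ 0.2 -0.3 -0.2] w 0.0004 q6 -2.12
```

View pics/w23.png

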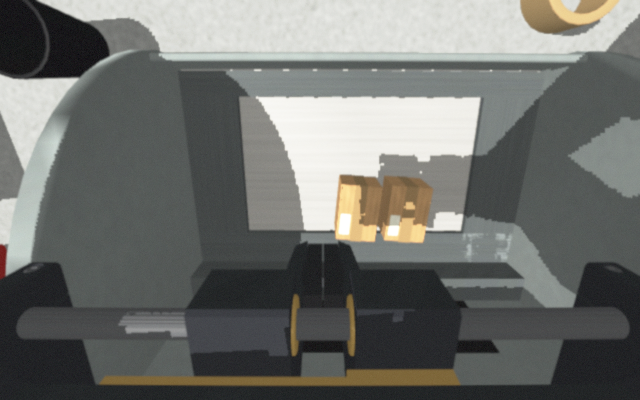

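View pics/s5.png

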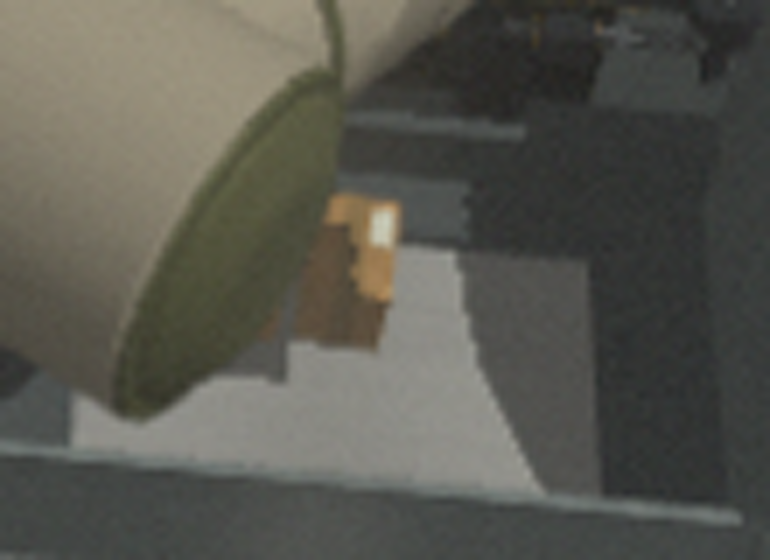

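Run:
```python
from plan import *
f=grab("wrist"); crop(f,320,160,130,100,6,"w23c.png")
```

```text
(no output)
```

View pics/w23c.png

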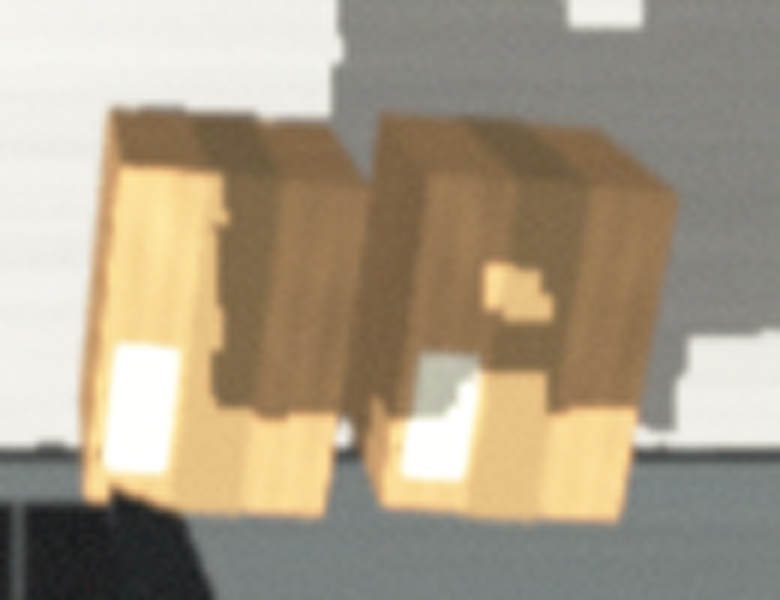

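Run:
```python
from c1 import *
f=grab("wrist")
box(f,[(365,183),(325,518),(103,500),(120,165)],(320,160),6)
box(f,[(678,192),(620,522),(380,505),(427,172)],(320,160),6)
```

```text
ctr [51.9  1.5] len 60.2 39.6 ang -2.6 -4.7
ctr [53.  51.9] len 59.8 41.9 ang -3.8 -4.5
```

Run:
```python
from plan import *
go(D(dp,[[.063,.0015,.2334],[.063,.0015,.086],[.063,.0015,.0805]]),DY)
f=grab("side"); save(f["frame"],"s6.png")
```

```text
shift [-0.023 -0.143  0.123]
shift [ 0.468 -0.144  0.123]
shift [ 0.486 -0.144  0.123]
turn share -0.0 rows 0.0
```

View pics/s6.png

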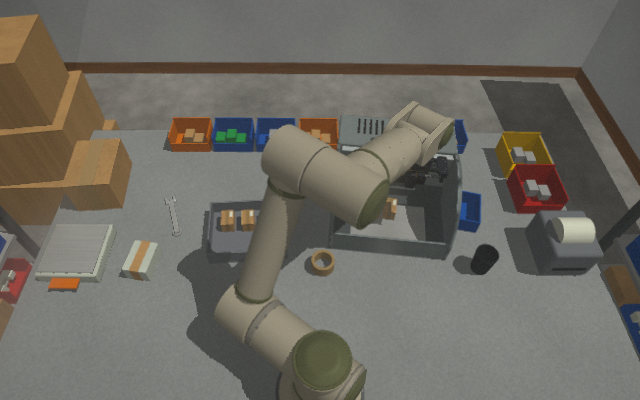

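servo_tool(moves=[[[0,-0.14,0.123],0,255],[[0.2,-0.14,0.123],0,255],[[0.4,-0.14,0.123],0,255],[[0.46,-0.14,0.123],0,255],[[0.46,-0.14,0.123],0,255]])

```text
clock: 47.08
position: [0.5907, -0.2436, 0.09]
tcp_rot: [[-0.001, -0.994, 0.108], [0.001, 0.108, 0.994], [-1.0, 0.001, 0.001]]
wrist_force: [0.4, -0.2, 0.6]
grip_width: 0.0005
```

servo_tool(moves=[[[0.01,0,0],0,255],[[0.02,0,0],0,255],[[0.03,0,0],0,255],[[0.03,0,0],0,255]])

```text
clock: 47.58
position: [0.5906, -0.2435, 0.0813]
tcp_rot: [[0.0, -0.994, 0.108], [-0.0, 0.108, 0.994], [-1.0, -0.0, -0.0]]
wrist_force: [-0.1, -0.9, -0.6]
grip_width: 0.0005
```

Run:
```python
from plan import *
show()
```

```text
t 47.58 p [ 0.5906 -0.2435  0.0813] zyaw 83.8 disp-local [0.0624 0.0011] F [-0.1 -0.9 -0.6] w 0.0005 q6 -2.04
```

servo_tool(moves=[[[0.01,0,0],0,255],[[0.01,0,0],0,255],[[0.01,0.01,0],0,255],[[0.01,0.02,0],0,255],[[0.01,0.03,0],0,255],[[0.01,0.04,0],0,255],[[0.01,0.05,0],0,255]])

```text
clock: 48.45
position: [0.5777, -0.2426, 0.0806]
tcp_rot: [[0.006, -0.994, 0.108], [-0.003, 0.108, 0.994], [-1.0, -0.007, -0.002]]
wrist_force: [0.2, -0.2, 0.9]
grip_width: 0.0003
```

Run:
```python
from plan import *
show(); f=grab("wrist"); crop(f,200,150,300,150,2.6,"w24.png")
```

```text
t 48.45 p [ 0.5777 -0.2426  0.0806] zyaw 83.8 disp-local [0.0494 0.0005] F [ 0.2 -0.2  0.9] w 0.0003 q6 -2.05
```

View pics/w24.png

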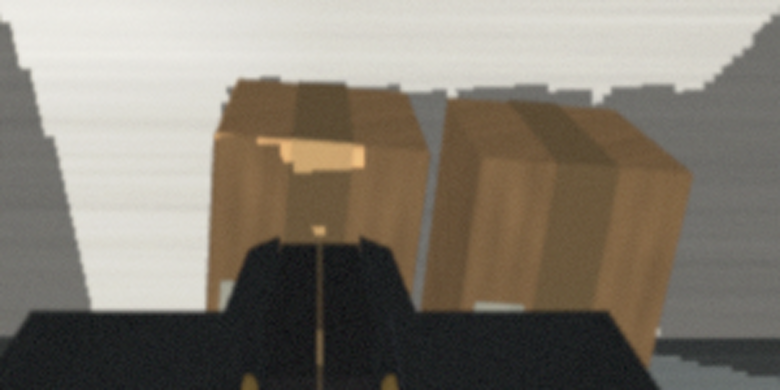

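servo_tool(moves=[[[0.008,0,0],0,255],[[0.008,0,0],0,255],[[0.008,0.015,0],0,255],[[0.008,0.03,0],0,255],[[0.008,0.045,0],0,255]])

```text
clock: 49.12
position: [0.5689, -0.2422, 0.0825]
tcp_rot: [[0.02, -0.994, 0.109], [-0.008, 0.109, 0.994], [-1.0, -0.021, -0.006]]
wrist_force: [20.1, 4.5, 29.9]
grip_width: 0.0005
```

Run:
```python
from plan import *
show(); f=grab("wrist"); crop(f,200,150,300,150,2.6,"w25.png")
```

```text
t 49.12 p [ 0.5689 -0.2422  0.0825] zyaw 83.7 disp-local [ 0.0406 -0.    ] F [20.1  4.5 29.9] w 0.0005 q6 -2.06
```

View pics/w25.png

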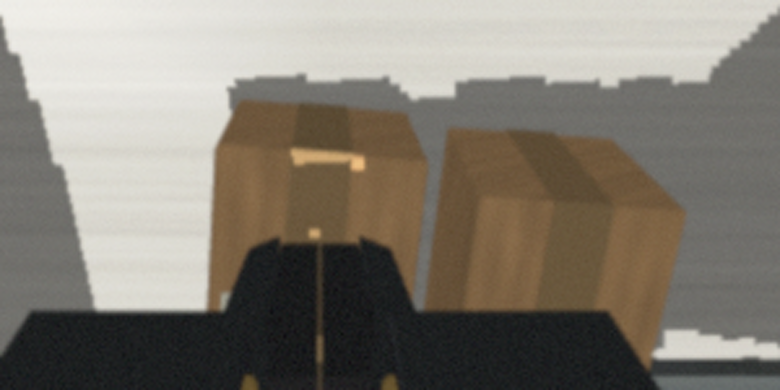

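servo_tool(moves=[[[-0.03,0,0],0,255],[[-0.2,0,0],0,255],[[-0.4,0.1,0],0,255],[[-0.4,0.1,0],0,255]])

```text
clock: 49.68
position: [0.5326, -0.2378, 0.1999]
tcp_rot: [[0.005, -0.994, 0.109], [-0.004, 0.109, 0.994], [-1.0, -0.005, -0.003]]
wrist_force: [-0.7, -0.0, -0.4]
grip_width: 0.0006
```

Run:
```python
from plan import *
show(); f=grab("wrist"); crop(f,240,130,180,130,4.4,"w26.png")
```

```text
t 49.67 p [ 0.5326 -0.2378  0.1999] zyaw 83.8 disp-local [0.004  0.0004] F [-0.7 -0.  -0.4] w 0.0006 q6 -2.08
```

View pics/w26.png

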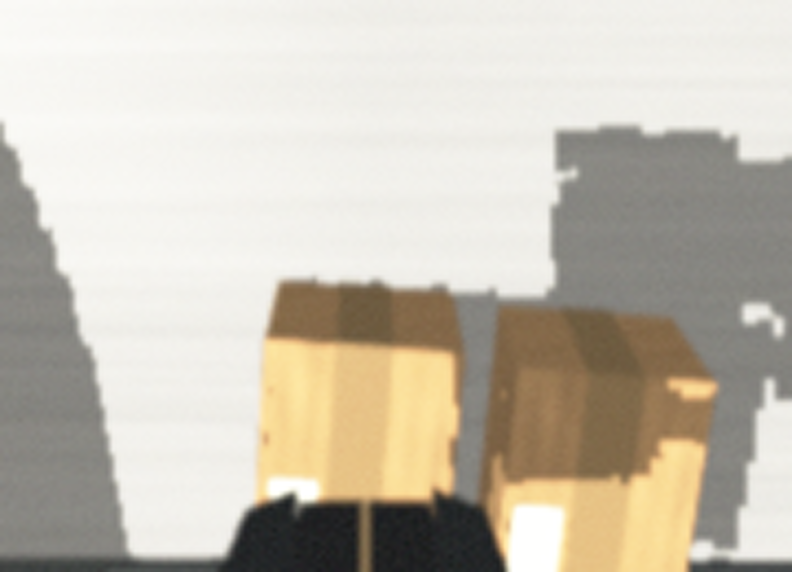

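Run:
```python
from plan import *
f=grab("wrist")
print(loc(ray(f,np.array([240,130])+(np.array([(265,338),(462,352),(515,370),(715,385)])+.5)/4.4-.5,.08)))
```

```text
[[ 0.01484559 -0.01849997]
 [ 0.01784622  0.02192605]
 [ 0.02177169  0.03295246]
 [ 0.02504621  0.07452044]]
```

Run:
```python
from plan import *
f=grab("top")
for z in (.45,.5,.55,.6,.65): print(z,np.round(pix(f,[[.498,-.158,z]]),1), np.round(loc(ray(f,np.array([300,100])+(np.array([[320,295],[490,385],[190,550],[345,645]])+.5)/4.4-.5,z)),3).tolist())
crop(f,300,100,180,165,4.4,"t11.png")
```

```text
0.45 [[378.6 200. ]] [[0.057, 0.101], [0.008, -0.012], [-0.119, 0.169], [-0.168, 0.068]]
0.5 [[381.  195.7]] [[0.04, 0.105], [-0.007, -0.002], [-0.128, 0.17], [-0.175, 0.074]]
0.55 [[383.5 191. ]] [[0.023, 0.11], [-0.021, 0.007], [-0.136, 0.171], [-0.181, 0.08]]
0.6 [[386.4 185.9]] [[0.006, 0.114], [-0.036, 0.016], [-0.145, 0.172], [-0.188, 0.085]]
0.65 [[389.5 180.2]] [[-0.01, 0.118], [-0.05, 0.026], [-0.154, 0.174], [-0.194, 0.091]]
```

View pics/t11.png

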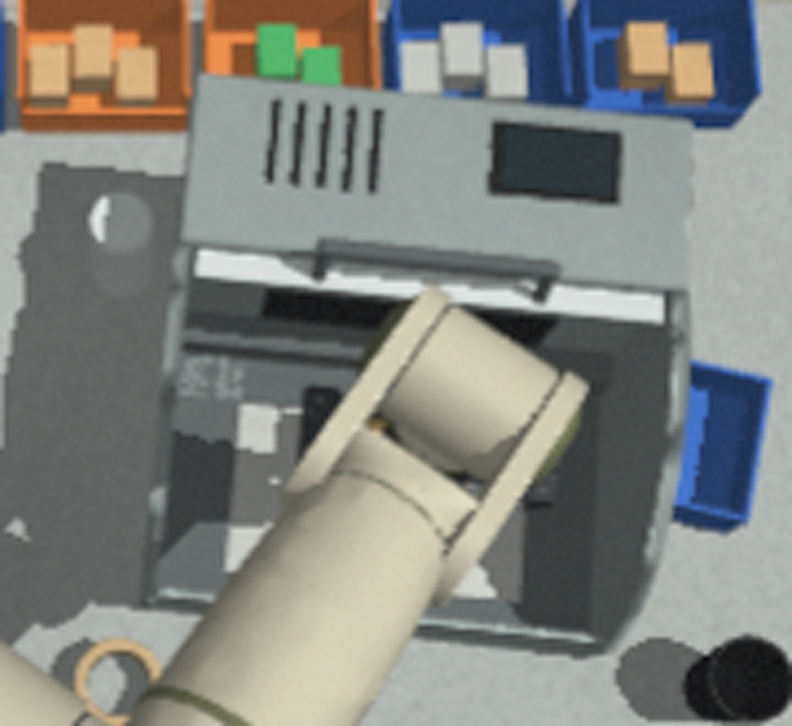

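Run:
```python
from plan import *
show(); go(D(dp,[[.064,.0015,.2],[.064,.0015,.088]]),DY)
```

```text
t 49.83 p [ 0.5322 -0.237   0.1948] zyaw 83.8 disp-local [0.0036 0.0012] F [ 0.2 -0.3 -1.2] w 0.0005 q6 -2.08
shift [-0.018 -0.201  0.001]
shift [ 0.356 -0.202  0.001]
turn share -0.001 rows 0.0
```

servo_tool(moves=[[[0,-0.2,0],0,255],[[0.18,-0.2,0],0,255],[[0.33,-0.2,0],0,255],[[0.36,-0.2,0],0,255],[[0.375,-0.2,0],0,255],[[0.39,-0.2,0],0,255],[[0.39,-0.2,0],0,255]])

```text
clock: 50.7
position: [0.5928, -0.2441, 0.0805]
tcp_rot: [[0.003, -0.994, 0.108], [-0.002, 0.108, 0.994], [-1.0, -0.003, -0.001]]
wrist_force: [1.2, 0.1, 3.2]
grip_width: 0.0006
```

Run:
```python
from plan import *
show()
```

```text
t 50.7 p [ 0.5928 -0.2441  0.0805] zyaw 83.8 disp-local [0.0646 0.0007] F [1.2 0.1 3.2] w 0.0006 q6 -2.04
```

servo_tool(moves=[[[0.007,0,0],0,255],[[0.014,0,0],0,255],[[0.014,0,0],0,255],[[0.014,0.01,0],0,255],[[0.014,0.02,0],0,255],[[0.014,0.03,0],0,255],[[0.014,0.04,0],0,255]])

```text
clock: 51.58
position: [0.5851, -0.2443, 0.0804]
tcp_rot: [[0.016, -0.994, 0.109], [-0.008, 0.108, 0.994], [-1.0, -0.016, -0.006]]
wrist_force: [12.9, -2.0, 17.6]
grip_width: 0.0003
```

Run:
```python
from plan import *
show(); f=grab("wrist"); crop(f,200,150,300,150,2.6,"w27.png")
```

```text
t 51.58 p [ 0.5851 -0.2443  0.0804] zyaw 83.8 disp-local [ 0.0569 -0.0004] F [12.9 -2.  17.6] w 0.0003 q6 -2.04
```

View pics/w27.png

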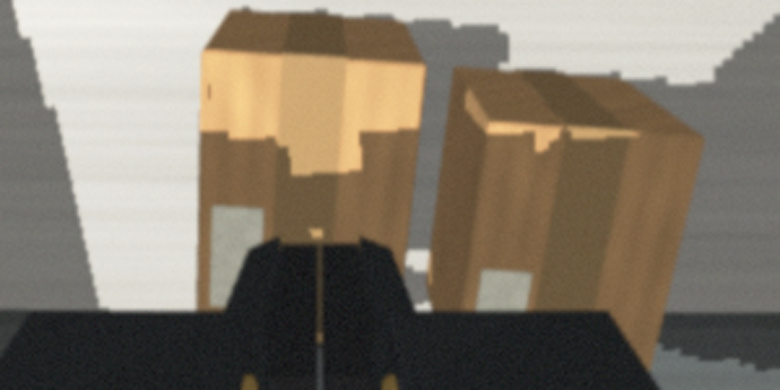

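servo_tool(moves=[[[0,0.01,0],0,255],[[0,0.02,0],0,255],[[0,0.03,0],0,255],[[0,0.04,0],0,255],[[0,0.05,0],0,255]])

```text
clock: 52.25
position: [0.5702, -0.2431, 0.0804]
tcp_rot: [[0.016, -0.994, 0.109], [-0.008, 0.109, 0.994], [-1.0, -0.016, -0.007]]
wrist_force: [12.7, -1.4, 19.0]
grip_width: 0.0006
```

Run:
```python
from plan import *
show(); f=grab("wrist"); crop(f,200,150,300,150,2.6,"w28.png")
```

```text
t 52.25 p [ 0.5702 -0.2431  0.0804] zyaw 83.8 disp-local [ 0.042  -0.0007] F [12.7 -1.4 19. ] w 0.0006 q6 -2.06
```

View pics/w28.png

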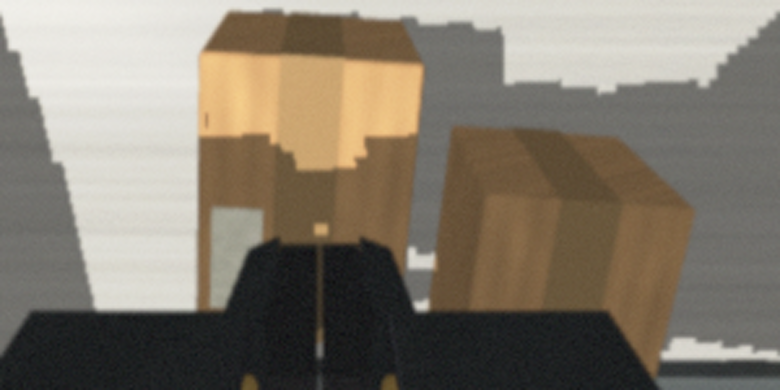

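servo_tool(moves=[[[0,0.015,0],0,255],[[0,0.03,0],0,255],[[0,0.045,0],0,255],[[0,0.06,0],0,255],[[0,0.075,0],0,255],[[0,0.09,0],0,255],[[0,0.1,0],0,255]])

```text
clock: 53.18
position: [0.5406, -0.2401, 0.0804]
tcp_rot: [[0.016, -0.994, 0.109], [-0.009, 0.109, 0.994], [-1.0, -0.017, -0.007]]
wrist_force: [13.3, -1.5, 19.7]
grip_width: 0.0003
```

servo_tool(moves=[[[-0.02,-0.01,0],0,255],[[-0.2,0,0],0,255],[[-0.38,0.05,0],0,255],[[-0.38,0.1,0],0,75],[[-0.38,0.1,0],0,75]])

```text
clock: 53.8
position: [0.5052, -0.2342, 0.1891]
tcp_rot: [[0.0, -0.994, 0.109], [-0.0, 0.109, 0.994], [-1.0, -0.0, -0.0]]
wrist_force: [-0.6, -0.1, -0.9]
grip_width: 0.0182
```

Run:
```python
from plan import *
show(); f=grab("wrist"); crop(f,240,100,180,130,4.4,"w29.png")
```

```text
t 53.8 p [ 0.5052 -0.2342  0.1891] zyaw 83.7 disp-local [-0.0236  0.0011] F [-0.6 -0.1 -0.9] w 0.0182 q6 -2.11
```

View pics/w29.png

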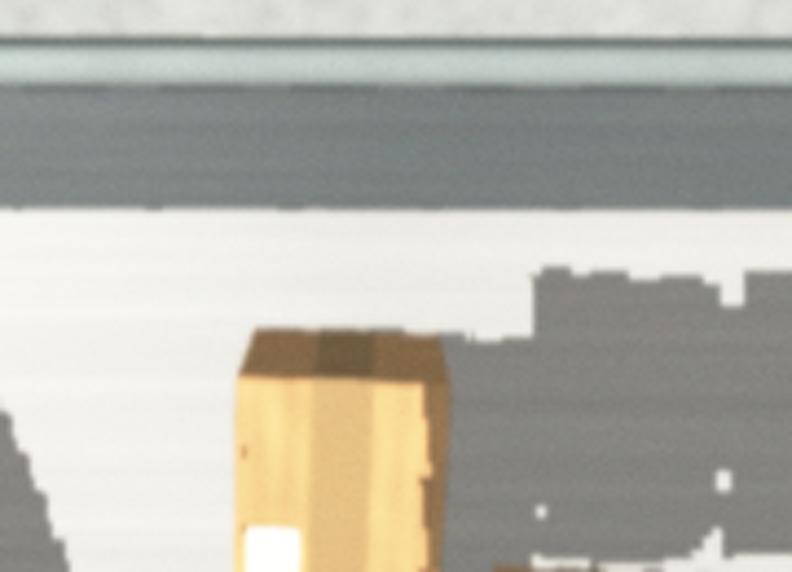

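Run:
```python
from plan import *
f=grab("wrist")
print(loc(ray(f,np.array([240,100])+(np.array([(238,375),(450,383)])+.5)/4.4-.5,.08)))
show(); save(f["frame"],"w30.png")
```

```text
[[-0.03504806 -0.02197665]
 [-0.03346108  0.01904917]]
t 53.9 p [ 0.5057 -0.2342  0.1882] zyaw 83.8 disp-local [-0.023   0.0011] F [ 0.4 -0.2 -0.2] w 0.0261 q6 -2.11
```

View pics/w30.png

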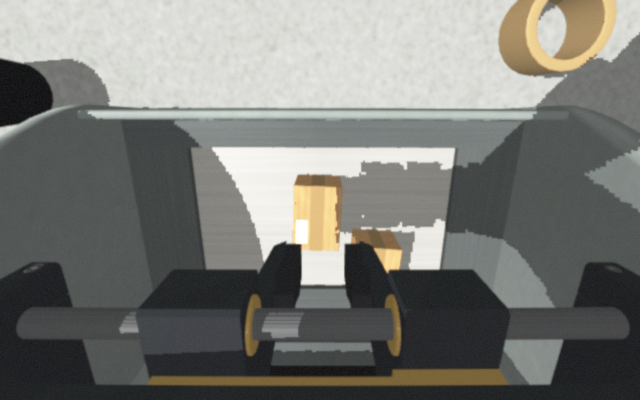

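Run:
```python
from plan import *
go(D(dp,[[-.008,-.0015,.14],[-.008,-.0015,.05]]),DY)
```

```text
shift [ 0.161 -0.05  -0.009]
shift [ 0.461 -0.051 -0.009]
turn share -0.001 rows 0.0
```

servo_tool(moves=[[[0.1,-0.05,-0.009],0,75],[[0.16,-0.05,-0.009],0,75],[[0.3,-0.05,-0.009],0,75],[[0.42,-0.05,-0.009],0,75],[[0.455,-0.05,-0.009],0,75],[[0.455,-0.05,-0.009],0,75],[[0.455,-0.05,-0.009],0,255],[[0.455,-0.05,-0.009],0,255],[[0.455,-0.05,-0.009],0,255],[[0.455,-0.05,-0.009],0,255]])

```text
clock: 55.15
position: [0.5208, -0.239, 0.0533]
tcp_rot: [[0.002, -0.994, 0.108], [-0.001, 0.108, 0.994], [-1.0, -0.002, -0.001]]
wrist_force: [-1.2, -0.2, 6.5]
grip_width: 0.0416
```

Run:
```python
from plan import *
show()
go([tote(-.04,.07,.27),tote(-.04,.0,.10),tote(-.04,.0,.0205)],TY)
```

```text
t 55.15 p [ 0.5208 -0.239   0.0533] zyaw 83.8 disp-local [-0.0075 -0.0021] F [-1.2 -0.2  6.5] w 0.0416 q6 -2.1
shift [-0.726  0.399  1.786]
shift [-0.158  0.358  1.557]
shift [0.107 0.358 1.557]
turn share -0.353 rows 1.0
```

servo_tool(moves=[[[-0.05,0,0],0,255],[[-0.2,0,0],0,255],[[-0.4,0,0],0,255],[[-0.6,0.05,0],0,255],[[-0.75,0.1,0.15],0,255],[[-0.75,0.15,0.35],0,255],[[-0.75,0.15,0.55],0,255],[[-0.75,0.15,0.75],0,255],[[-0.75,0.16,0.95],0,255]])

```text
clock: 56.28
position: [0.503, 0.0521, 0.2779]
tcp_rot: [[0.001, -0.994, 0.108], [0.0, 0.108, 0.994], [-1.0, -0.0, 0.0]]
wrist_force: [0.7, -0.3, -1.7]
grip_width: 0.042
```

servo_tool(moves=[[[0,0.05,0.2],-0.353,255],[[0,0.1,0.4],-0.353,255],[[0.15,0.198,0.55],-0.353,255],[[0.3,0.198,0.607],-0.353,255],[[0.5,0.198,0.607],-0.353,255],[[0.7,0.198,0.607],-0.353,255],[[0.82,0.198,0.607],-0.353,255],[[0.843,0.198,0.607],-0.353,255],[[0.843,0.198,0.607],-0.353,255]])

```text
clock: 57.4
position: [0.4647, 0.2376, 0.0255]
tcp_rot: [[0.001, -0.997, -0.076], [0.0, -0.076, 0.997], [-1.0, -0.001, 0.0]]
wrist_force: [-0.4, -0.2, -1.0]
grip_width: 0.0421
```

servo_tool(moves=[[[0.007,0,0],0,255],[[0.009,0,0],0,255],[[0.009,0,0],0,105],[[0.009,0,0],0,105],[[0.009,0,0],0,105],[[-0.2,0,0],0,105],[[-0.4,0,0],0,105],[[-0.6,0,0],0,105],[[-0.8,0,0],0,75],[[-0.8,0,0],0,75]])

```text
clock: 58.65
position: [0.4654, 0.2378, 0.2685]
tcp_rot: [[0.008, -0.997, -0.076], [0.002, -0.076, 0.997], [-1.0, -0.008, 0.001]]
wrist_force: [-0.6, 0.6, -0.5]
grip_width: 0.0623
```

Run:
```python
from plan import *
show(); f=grab("wrist"); save(f["frame"],"w31.png")
f=grab("top"); crop(f,360,180,65,60,10,"t12.png")
go(D(dp,[[.048,.052,.26],[.048,.052,.05]]),DY)
```

```text
t 58.65 p [0.4654 0.2378 0.2685] zyaw 94.4 disp-local [-0.1142  0.466 ] F [-0.6  0.6 -0.5] w 0.0623 q6 -1.4
shift [ 0.013 -0.283 -1.455]
shift [ 0.713 -0.283 -1.455]
turn share 0.353 rows 1.0
```

View pics/w31.png

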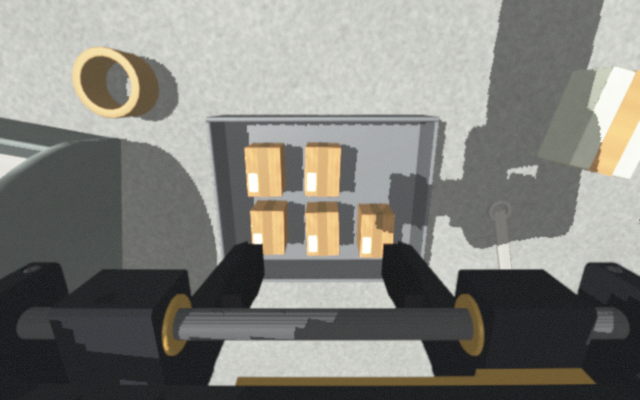

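View pics/t12.png

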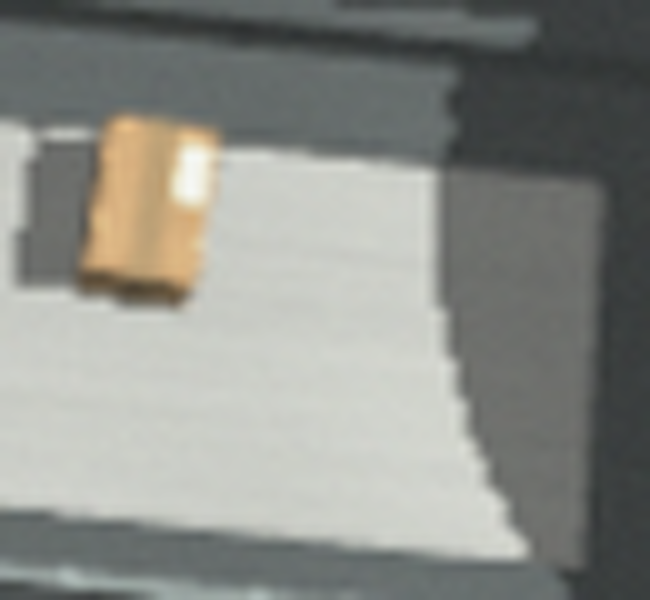

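servo_tool(moves=[[[-0.03,0,-0.2],0,64],[[-0.03,-0.03,-0.4],0,64],[[-0.03,-0.06,-0.6],0,64],[[-0.03,-0.1,-0.8],0,64],[[-0.03,-0.15,-1.0],0,64]])

```text
clock: 59.38
position: [0.5316, -0.0601, 0.2714]
tcp_rot: [[-0.003, -0.997, -0.076], [0.001, -0.076, 0.997], [-1.0, 0.003, 0.001]]
wrist_force: [-0.1, 1.1, 0.2]
grip_width: 0.0661
```

servo_tool(moves=[[[0,-0.05,-0.2],0.353,64],[[0,-0.133,-0.4],0.353,64],[[0.1,-0.133,-0.455],0.353,64],[[0.3,-0.133,-0.455],0.353,64],[[0.45,-0.133,-0.455],0.353,64],[[0.47,-0.133,-0.455],0.353,64],[[0.47,-0.133,-0.455],0.353,64]])

```text
clock: 60.25
position: [0.5823, -0.1914, 0.1328]
tcp_rot: [[0.0, -0.994, 0.108], [-0.0, 0.108, 0.994], [-1.0, -0.0, -0.0]]
wrist_force: [0.6, 0.3, 0.2]
grip_width: 0.0659
```

Run:
```python
from plan import *
show(); f=grab("wrist"); save(f["frame"],"w32.png")
go(D(dp,[[.048,.052,.05]]),DY)
```

```text
t 60.25 p [ 0.5823 -0.1914  0.1328] zyaw 83.8 disp-local [0.0484 0.0519] F [0.6 0.3 0.2] w 0.0659 q6 -1.97
shift [0.279 0.003 0.001]
turn share -0.0 rows 0.0
```

View pics/w32.png

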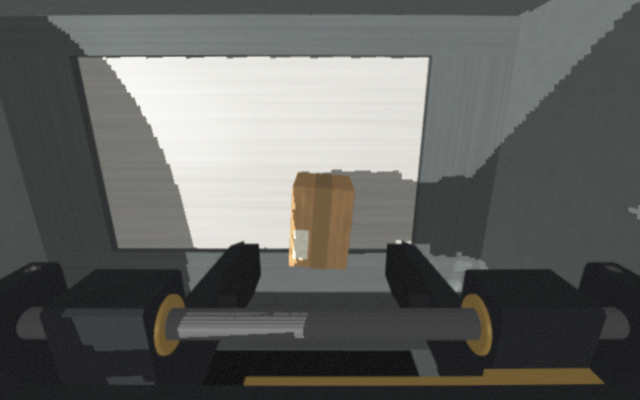

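servo_tool(moves=[[[0.12,0,0],0,64],[[0.23,0,0],0,64],[[0.275,0,0],0,64],[[0.275,0,0],0,64],[[0.275,0,0],0,255],[[0.275,0,0],0,255],[[0.275,0,0],0,255],[[0.275,0,0],0,255]])

```text
clock: 61.3
position: [0.5824, -0.1917, 0.0507]
tcp_rot: [[0.001, -0.994, 0.108], [-0.001, 0.108, 0.994], [-1.0, -0.001, -0.001]]
wrist_force: [-1.5, -0.1, 5.6]
grip_width: 0.0422
```

Run:
```python
from plan import *
show()
go([tote(-.04,.07,.27),tote(-.04,.07,.0205)],TY)
```

```text
t 61.3 p [ 0.5824 -0.1917  0.0507] zyaw 83.8 disp-local [0.0486 0.0517] F [-1.5 -0.1  5.6] w 0.0422 q6 -1.97
shift [-0.733  0.587  1.607]
shift [0.098 0.588 1.607]
turn share -0.353 rows 1.0
```

servo_tool(moves=[[[-0.05,0,0],0,255],[[-0.2,0,0],0,255],[[-0.4,0,0],0,255],[[-0.6,0.05,0],0,255],[[-0.8,0.1,0.05],0,255],[[-0.8,0.2,0.2],0,255],[[-0.8,0.25,0.4],0,255],[[-0.8,0.3,0.6],0,255],[[-0.8,0.35,0.8],0,255],[[-0.8,0.4,1.0],0,255]])

```text
clock: 62.55
position: [0.4943, 0.1219, 0.2905]
tcp_rot: [[0.0, -0.994, 0.108], [0.0, 0.108, 0.994], [-1.0, -0.0, 0.0]]
wrist_force: [-0.1, -0.0, -1.5]
grip_width: 0.042
```

servo_tool(moves=[[[0,0.05,0.2],-0.353,255],[[0,0.1,0.4],-0.353,255],[[0.1,0.188,0.55],-0.353,255],[[0.3,0.188,0.607],-0.353,255],[[0.5,0.188,0.607],-0.353,255],[[0.7,0.188,0.607],-0.353,255],[[0.85,0.188,0.607],-0.353,255],[[0.893,0.188,0.607],-0.353,255],[[0.893,0.188,0.607],-0.353,255]])

```text
clock: 63.68
position: [0.4594, 0.3073, 0.0228]
tcp_rot: [[0.001, -0.997, -0.076], [0.0, -0.076, 0.997], [-1.0, -0.001, 0.0]]
wrist_force: [-0.2, 0.8, -0.7]
grip_width: 0.0418
```

servo_tool(moves=[[[0.006,0,0],0,255],[[0.008,0,0],0,255],[[0.008,0,0],0,105],[[0.008,0,0],0,105],[[0.008,0,0],0,105],[[-0.2,0,0],0,105],[[-0.4,0,0],0,105],[[-0.6,0,0],0,105],[[-0.8,0,0],0,140],[[-0.95,0,0],0,140],[[-0.95,0,0],0,140]])

```text
clock: 65.05
position: [0.4596, 0.3074, 0.3101]
tcp_rot: [[0.006, -0.997, -0.076], [0.002, -0.076, 0.997], [-1.0, -0.006, 0.002]]
wrist_force: [0.1, 0.2, -0.8]
grip_width: 0.0395
```

Run:
```python
from plan import *
show(); f=grab("wrist"); save(f["frame"],"w33.png")
f=grab("top"); crop(f,200,90,280,175,2.8,"t13.png")
f=grab("side"); crop(f,190,90,300,180,2.6,"s13.png")
```

```text
t 65.05 p [0.4596 0.3074 0.3101] zyaw 94.4 disp-local [-0.1275  0.5345] F [ 0.1  0.2 -0.8] w 0.0395 q6 -1.27
```

View pics/w33.png

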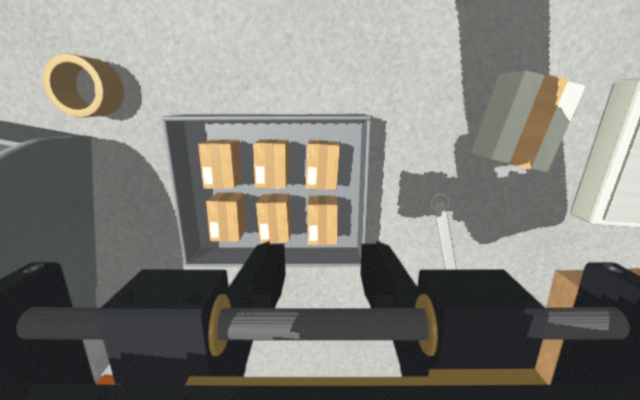

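View pics/t13.png

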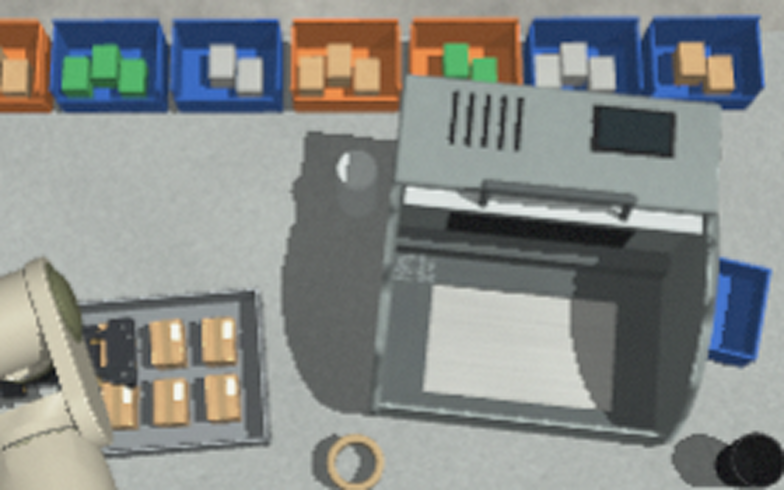

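servo_tool(moves=[[[-0.05,0,-0.2],0.3,140],[[-0.1,0,-0.4],0.6,140],[[-0.15,0,-0.6],0.9,140],[[-0.18,0,-0.8],1,140],[[-0.18,0,-1.0],1,140]])

```text
clock: 65.82
position: [0.4815, 0.0061, 0.36]
tcp_rot: [[-0.001, -0.901, 0.433], [0.0, 0.433, 0.901], [-1.0, 0.001, -0.0]]
wrist_force: [0.7, -0.0, -0.1]
grip_width: 0.04
```

servo_tool(moves=[[[0,0,0],0.35,140],[[0,0,0],0.7,140],[[0,0,0],1,140]])

```text
clock: 66.2
position: [0.4815, 0.0078, 0.3592]
tcp_rot: [[-0.003, -0.56, 0.829], [0.001, 0.829, 0.56], [-1.0, 0.002, -0.002]]
wrist_force: [-0.0, 0.4, 0.5]
grip_width: 0.0397
```

servo_tool(moves=[[[0,0,0],0.35,140],[[0,0,0],0.7,140],[[0,0,0],1,140],[[0,0,0],1,140]])

```text
clock: 66.7
position: [0.4816, 0.0079, 0.3595]
tcp_rot: [[-0.003, -0.078, 0.997], [0.001, 0.997, 0.078], [-1.0, 0.001, -0.002]]
wrist_force: [-0.3, 0.3, 0.7]
grip_width: 0.0398
```

Run:
```python
from plan import *
show(); go(D(dp,[[.1495,0,.36],[.1495,0,.277]]),dp[2])
```

```text
t 66.7 p [0.4816 0.0079 0.3595] zyaw 4.4 disp-local [-0.0733  0.2392] F [-0.3  0.3  0.7] w 0.0398 q6 -0.3
shift [-0.004 -0.921  0.582]
shift [ 0.273 -0.921  0.583]
turn share 0.355 rows 1.0
```

servo_tool(moves=[[[0,-0.18,0.1],0.355,140],[[0,-0.36,0.2],0.355,140],[[0,-0.54,0.3],0.355,140],[[0,-0.72,0.4],0.355,140],[[0,-0.921,0.5],0.355,140],[[0,-0.921,0.583],0.355,140],[[0,-0.921,0.583],0.355,140]])

```text
clock: 67.58
position: [0.6785, -0.255, 0.3565]
tcp_rot: [[-0.004, 0.107, 0.994], [0.002, 0.994, -0.107], [-1.0, 0.002, -0.004]]
wrist_force: [-0.4, 0.2, -0.9]
grip_width: 0.0394
```

Run:
```python
from plan import *
show(); go(D(dp,[[.1495,0,.277]]),dp[2]); f=grab("wrist"); save(f["frame"],"w34.png")
```

```text
t 67.58 p [ 0.6785 -0.255   0.3565] zyaw -6.1 disp-local [ 0.1509 -0.0009] F [-0.4  0.2 -0.9] w 0.0394 q6 -0.41
shift [ 0.265  0.002 -0.004]
turn share 0.003 rows 0.0
```

View pics/w34.png

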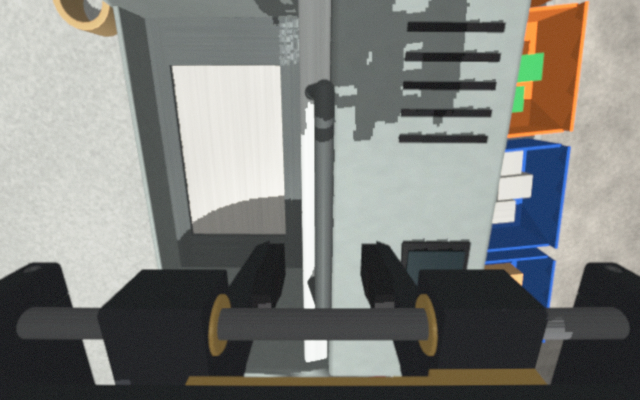

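servo_tool(moves=[[[0.12,0,0],0,140],[[0.22,0,0],0,140],[[0.25,0,0],0,140],[[0.25,0,0],0,140],[[0.25,0,0],0,255],[[0.25,0,0],0,255],[[0.25,0,0],0,255],[[0.25,0,0],0,255],[[0.25,0,0],0,255]])

```text
clock: 68.75
position: [0.6778, -0.2544, 0.2863]
tcp_rot: [[0.002, 0.109, 0.994], [-0.001, 0.994, -0.109], [-1.0, -0.001, 0.003]]
wrist_force: [5.3, -1.4, 1.4]
grip_width: 0.0108
```

Run:
```python
from plan import *
show(); b=bar(1.55); R=st()[1]
for q in np.arange(1.55,.3,-.05): print(round(q,2),np.round((bar(q)-b)@R/.3,3))
```

```text
t 68.75 p [ 0.6778 -0.2544  0.2863] zyaw -6.3 disp-local [ 0.1502 -0.0003] F [ 5.3 -1.4  1.4] w 0.0108 q6 -0.41
1.55 [0. 0. 0.]
1.5 [-0.008 -0.    -0.037]
1.45 [-0.015 -0.    -0.075]
1.4 [-0.019 -0.    -0.113]
1.35 [-0.022 -0.    -0.152]
1.3 [-0.023 -0.    -0.19 ]
1.25 [-0.021 -0.    -0.228]
1.2 [-0.018 -0.    -0.266]
1.15 [-0.013 -0.    -0.304]
1.1 [-0.006 -0.    -0.342]
1.05 [ 0.003 -0.    -0.379]
1.0 [ 0.013 -0.    -0.416]
0.95 [ 0.026 -0.    -0.452]
0.9 [ 0.04  -0.    -0.488]
0.85 [ 0.056 -0.    -0.523]
0.8 [ 0.074 -0.001 -0.557]
0.75 [ 0.093 -0.001 -0.59 ]
0.7 [ 0.114 -0.001 -0.622]
0.65 [ 0.137 -0.001 -0.653]
0.6 [ 0.161 -0.001 -0.683]
0.55 [ 0.187 -0.001 -0.711]
0.5 [ 0.214 -0.001 -0.738]
0.45 [ 0.242 -0.001 -0.764]
0.4 [ 0.272 -0.001 -0.788]
0.35 [ 0.302 -0.001 -0.811]
```

servo_tool(moves=[[[0,0,0],0,190],[[0,0,0],0,190],[[0.015,0,0.005],0,190],[[0.033,0,0.005],0,190],[[0.033,0,0.005],0,190],[[0.033,0,0.005],0,255],[[0.033,0,0.005],0,255],[[0.033,0,0.005],0,255]])

```text
clock: 69.75
position: [0.6787, -0.2544, 0.276]
tcp_rot: [[-0.0, 0.11, 0.994], [-0.0, 0.994, -0.11], [-1.0, -0.0, -0.0]]
wrist_force: [-0.2, 0.3, -0.4]
grip_width: 0.013
```

Run:
```python
from plan import *
show()
```

```text
t 69.75 p [ 0.6787 -0.2544  0.276 ] zyaw -6.3 disp-local [ 0.151  -0.0003] F [-0.2  0.3 -0.4] w 0.013 q6 -0.41
```

servo_tool(moves=[[[-0.008,0,-0.037],0,255],[[-0.016,0,-0.075],0,255],[[-0.022,0,-0.113],0,255],[[-0.026,0,-0.152],0,255],[[-0.027,0,-0.19],0,255],[[-0.026,0,-0.228],0,255],[[-0.024,0,-0.266],0,255],[[-0.019,0,-0.304],0,255],[[-0.012,0,-0.342],0,255],[[-0.004,0,-0.379],0,255],[[0.006,0,-0.417],0,255],[[0.006,0,-0.417],0,255]])

```text
clock: 71.25
position: [0.5543, -0.2406, 0.275]
tcp_rot: [[0.001, 0.11, 0.994], [-0.0, 0.994, -0.11], [-1.0, -0.0, 0.001]]
wrist_force: [-0.7, 1.4, 4.1]
grip_width: 0.0129
```

Run:
```python
from plan import *
show(); print(loc(bar(1.0)[None]),bar(1.0)); b=bar(1.0); R=st()[1]
for q in np.arange(1.0,.15,-.05): print(round(q,2),np.round((bar(q)-b)@R/.3,3))
```

```text
t 71.25 p [ 0.5543 -0.2406  0.275 ] zyaw -6.3 disp-local [0.0259 0.    ] F [-0.7  1.4  4.1] w 0.0129 q6 -0.49
[[ 2.50109607e-02 -3.90312782e-18]] [ 0.55338752 -0.24049717  0.27909252]
1.0 [0. 0. 0.]
0.95 [ 0.013 -0.    -0.036]
0.9 [ 0.027 -0.    -0.072]
0.85 [ 0.043 -0.    -0.107]
0.8 [ 0.061 -0.    -0.141]
0.75 [ 0.08  -0.    -0.174]
0.7 [ 0.101 -0.    -0.206]
0.65 [ 0.124 -0.    -0.236]
0.6 [ 0.148 -0.    -0.266]
0.55 [ 0.174 -0.    -0.295]
0.5 [ 0.201 -0.    -0.322]
0.45 [ 0.229 -0.    -0.348]
0.4 [ 0.259 -0.    -0.372]
0.35 [ 0.29  -0.    -0.395]
0.3 [ 0.321 -0.    -0.416]
0.25 [ 0.354 -0.    -0.436]
0.2 [ 0.388 -0.001 -0.454]
```

servo_tool(moves=[[[0.01,0,-0.038],0,255],[[0.023,0,-0.075],0,255],[[0.039,0,-0.111],0,255],[[0.056,0,-0.146],0,255],[[0.075,0,-0.18],0,255],[[0.095,0,-0.212],0,255],[[0.118,0,-0.243],0,255],[[0.142,0,-0.273],0,255],[[0.142,0,-0.273],0,255]])

```text
clock: 72.38
position: [0.4729, -0.2315, 0.2313]
tcp_rot: [[-0.001, 0.11, 0.994], [0.001, 0.994, -0.11], [-1.0, 0.001, -0.001]]
wrist_force: [0.8, 1.9, -2.7]
grip_width: 0.0129
```

Run:
```python
from plan import *
show(); print(loc(bar(.6)[None]),bar(.6))
```

```text
t 72.38 p [ 0.4729 -0.2315  0.2313] zyaw -6.3 disp-local [-0.056   0.0002] F [ 0.8  1.9 -2.7] w 0.0129 q6 -0.57
[[-5.47828219e-02  8.67361738e-19]] [ 0.47406244 -0.23186129  0.23454256]
```

servo_tool(moves=[[[0.026,0,-0.029],0,255],[[0.053,0,-0.056],0,255],[[0.081,0,-0.082],0,255],[[0.111,0,-0.106],0,255],[[0.142,0,-0.129],0,255],[[0.142,0,-0.129],0,255]])

```text
clock: 73.12
position: [0.4342, -0.2272, 0.1885]
tcp_rot: [[-0.002, 0.109, 0.994], [0.001, 0.994, -0.109], [-1.0, 0.001, -0.002]]
wrist_force: [-0.1, 1.7, -3.9]
grip_width: 0.0123
```

Run:
```python
from plan import *
show(); print(loc(bar(.35)[None]),bar(.35))
```

```text
t 73.12 p [ 0.4342 -0.2272  0.1885] zyaw -6.3 disp-local [-0.0949  0.0003] F [-0.1  1.7 -3.9] w 0.0123 q6 -0.61
[[-9.33089578e-02 -3.46944695e-18]] [ 0.4357626  -0.2276917   0.19205959]
```

servo_tool(moves=[[[0,0,0],0,160],[[0,0,0],0,160],[[0,0,0],0,160],[[-0.15,0,0],0,160],[[-0.25,0,-0.02],-0.3,255],[[-0.25,0,-0.02],-0.6,255],[[-0.25,0,-0.02],-1,255],[[-0.25,0,-0.02],-1,255]])

```text
clock: 74.12
position: [0.4285, -0.2269, 0.264]
tcp_rot: [[0.0, -0.402, 0.916], [-0.0, 0.916, 0.402], [-1.0, -0.0, -0.0]]
wrist_force: [0.3, -0.2, -0.5]
grip_width: 0.0002
```

servo_tool(moves=[[[0,0,0],-0.35,255],[[0,0,0],-0.7,255],[[0,0,0],-1,255],[[0,0,0],-1,255]])

```text
clock: 74.62
position: [0.4285, -0.2269, 0.2639]
tcp_rot: [[-0.0, -0.804, 0.595], [-0.0, 0.595, 0.804], [-1.0, 0.0, -0.0]]
wrist_force: [0.2, 0.0, -0.3]
grip_width: 0.0004
```

servo_tool(moves=[[[0,0,0],-0.35,255],[[0,0,0],-0.7,255],[[0,0,0],-1,255],[[0,0,0],-1,255]])

```text
clock: 75.12
position: [0.4285, -0.2269, 0.2639]
tcp_rot: [[-0.0, -0.993, 0.115], [0.0, 0.115, 0.993], [-1.0, 0.0, -0.0]]
wrist_force: [0.2, 0.6, 0.4]
grip_width: 0.0006
```

Run:
```python
from plan import *
show(); f=grab("wrist"); save(f["frame"],"w35.png")
R=st()[1]
for q in (.34,.3,.25,.2,.15,.1,.05,0,-.03): go([bar(q,dz=.0075)],DY)
```

```text
t 75.12 p [ 0.4285 -0.2269  0.2639] zyaw 83.4 disp-local [-0.1006  0.    ] F [0.2 0.6 0.4] w 0.0006 q6 -2.18
shift [ 0.221 -0.02   0.   ]
turn share -0.015 rows 0.0
shift [ 0.246 -0.003 -0.   ]
turn share -0.015 rows 0.0
shift [ 0.279  0.016 -0.   ]
turn share -0.015 rows 0.0
shift [ 0.313  0.034 -0.   ]
turn share -0.015 rows 0.0
shift [ 0.348  0.051 -0.   ]
turn share -0.015 rows 0.0
shift [ 0.383  0.065 -0.001]
turn share -0.015 rows 0.0
shift [ 0.42   0.078 -0.001]
turn share -0.015 rows 0.0
shift [ 0.456  0.089 -0.001]
turn share -0.015 rows 0.0
shift [ 0.479  0.094 -0.001]
turn share -0.015 rows 0.0
```

View pics/w35.png

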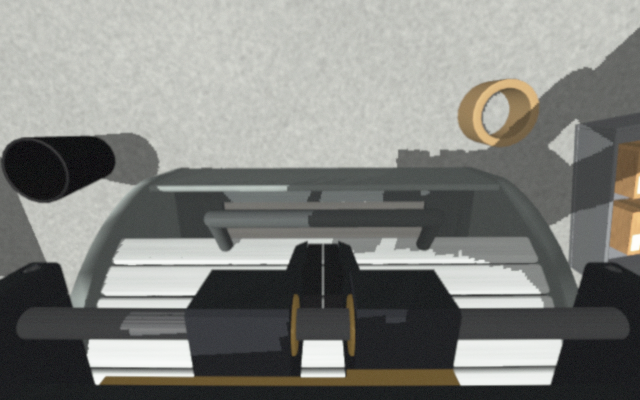

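servo_tool(moves=[[[0.15,-0.015,0],0,255],[[0.21,-0.012,0],0,255],[[0.23,-0.01,0],0,255],[[0.246,-0.003,0],0,255],[[0.262,0.006,0],0,255],[[0.279,0.016,0],0,255],[[0.296,0.025,0],0,255],[[0.313,0.034,0],0,255],[[0.313,0.034,0],0,255]])

```text
clock: 76.3
position: [0.4184, -0.226, 0.1707]
tcp_rot: [[0.001, -0.994, 0.112], [-0.001, 0.112, 0.994], [-1.0, -0.001, -0.001]]
wrist_force: [-0.4, -0.7, 0.3]
grip_width: 0.0002
```

Run:
```python
from plan import *
show(); f=grab("wrist"); save(f["frame"],"w36.png")
```

```text
t 76.3 p [ 0.4184 -0.226   0.1707] zyaw 83.5 disp-local [-0.1107 -0.0002] F [-0.4 -0.7  0.3] w 0.0002 q6 -2.2
```

View pics/w36.png

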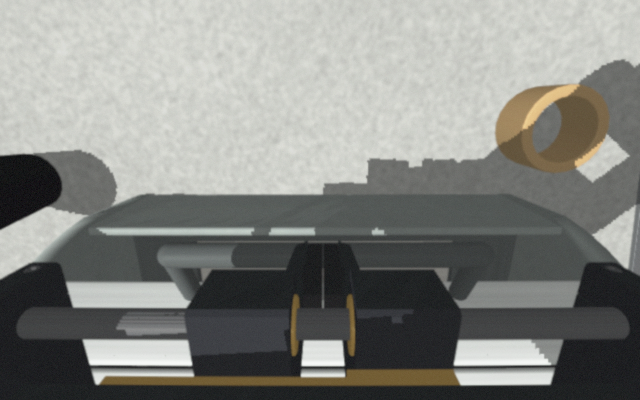

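Run:
```python
from plan import *
f=grab("wrist")
for q in (.15,.2,.25,.3,.35): print(q,np.round(pix(f,[bar(q,y=.09),bar(q,y=-.09)]),1).tolist())
```

```text
0.15 [[475.1, 234.1], [166.2, 234.8]]
0.2 [[482.6, 249.7], [158.6, 250.4]]
0.25 [[490.4, 267.6], [150.7, 268.3]]
0.3 [[498.5, 287.8], [142.4, 288.5]]
0.35 [[506.9, 310.5], [133.9, 311.2]]
```

servo_tool(moves=[[[0.018,0.009,0],0,255],[[0.035,0.017,0],0,255],[[0.053,0.024,0],0,255],[[0.07,0.031,0],0,255],[[0.089,0.038,0],0,255],[[0.107,0.044,0],0,255],[[0.125,0.05,0],0,255],[[0.143,0.055,0],0,255],[[0.143,0.055,0],0,255]])

```text
clock: 77.53
position: [0.402, -0.2238, 0.1269]
tcp_rot: [[0.0, -0.994, 0.11], [0.0, 0.11, 0.994], [-1.0, -0.0, 0.0]]
wrist_force: [-1.7, 0.4, 1.1]
grip_width: 0.001
```

Run:
```python
from plan import *
show(); f=grab("wrist"); save(f["frame"],"w37.png")
for q in (0,.03,.06,.1,.15): print(q,np.round(pix(f,[bar(q,y=.09),bar(q,y=-.09)]),1).tolist())
```

```text
t 77.53 p [ 0.402  -0.2238  0.1269] zyaw 83.7 disp-local [-0.1273  0.0002] F [-1.7  0.4  1.1] w 0.001 q6 -2.23
0 [[482.3, 251.7], [157.1, 251.9]]
0.03 [[487.9, 260.6], [151.4, 260.7]]
0.06 [[493.6, 270.4], [145.4, 270.5]]
0.1 [[501.8, 284.9], [137.0, 285.1]]
0.15 [[512.6, 305.8], [125.8, 306.0]]
```

View pics/w37.png

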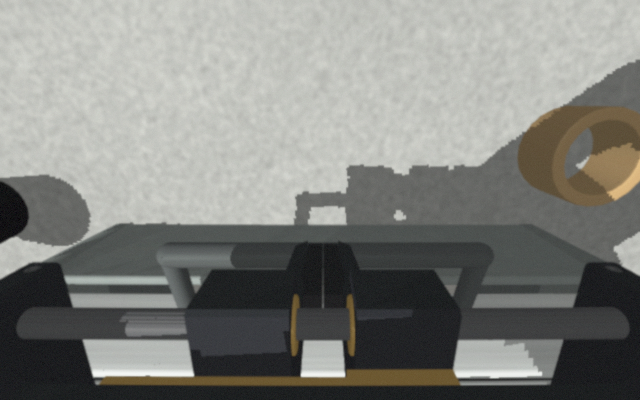

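servo_tool(moves=[[[0.01,0.002,0],0,255],[[0.02,0.003,0],0,255],[[0.02,0.003,0],0,255]])

```text
clock: 77.95
position: [0.4022, -0.2241, 0.126]
tcp_rot: [[0.004, -0.994, 0.109], [-0.003, 0.109, 0.994], [-1.0, -0.004, -0.002]]
wrist_force: [-15.7, 15.2, 59.7]
grip_width: 0.0003
```

servo_tool(moves=[[[0.006,0.002,0],0,255],[[0.012,0.002,0],0,255],[[0.012,0.002,0],0,255]])

```text
clock: 78.32
position: [0.4023, -0.2242, 0.1256]
tcp_rot: [[0.006, -0.994, 0.108], [-0.005, 0.108, 0.994], [-1.0, -0.006, -0.004]]
wrist_force: [-24.2, 24.3, 96.5]
grip_width: 0.0001
```

servo_tool(moves=[[[-0.02,0,0],0,255],[[-0.04,0,0],0,255],[[-0.2,0,0],0,255],[[-0.4,0,0],0,255],[[-0.5,0,0],0,255]])

```text
clock: 78.95
position: [0.4009, -0.224, 0.2698]
tcp_rot: [[0.002, -0.994, 0.109], [-0.002, 0.109, 0.994], [-1.0, -0.003, -0.001]]
wrist_force: [0.1, -0.2, -0.9]
grip_width: 0.0002
```

servo_tool(moves=[[[-0.05,0.05,0.2],0,255],[[-0.1,0.1,0.4],0,255],[[-0.1,0.1,0.6],0,255],[[-0.1,0.1,0.8],0,255],[[-0.1,0.1,1.0],0,255]])

```text
clock: 79.58
position: [0.4034, 0.0798, 0.2972]
tcp_rot: [[-0.0, -0.994, 0.11], [0.0, 0.11, 0.994], [-1.0, 0.0, 0.0]]
wrist_force: [0.4, -0.9, 0.4]
grip_width: 0.0004
```

servo_tool(moves=[[[0,0.1,0.2],0,200],[[0,0.2,0.4],0,200],[[0,0.3,0.6],0,200],[[0,0.4,0.8],0,200],[[0,0.4,0.8],0,200]])

```text
clock: 80.2
position: [0.3088, 0.332, 0.2967]
tcp_rot: [[-0.001, -0.994, 0.106], [0.0, 0.106, 0.994], [-1.0, 0.001, -0.0]]
wrist_force: [0.2, 0.1, -0.4]
grip_width: 0.0191
```

Run:
```python
from plan import *
show(); f=grab("top"); crop(f,200,90,280,175,2.8,"t14.png"); f=grab("side"); crop(f,190,90,300,180,2.6,"s14.png")
crop(f,350,222,85,32,9,"s15.png"); save(grab("top")["frame"],"t15.png")
for n in("top","side"):
    f=grab(n)
    for q in (0,.02,.055): print(n,q,np.round(pix(f,[bar(q,y=.09),bar(q,y=-.09)]),1).tolist())
```

```text
t 80.2 p [0.3088 0.332  0.2967] zyaw 83.9 disp-local [-0.2801  0.5427] F [ 0.2  0.1 -0.4] w 0.0191 q6 -0.9
top 0 [[361.1, 245.1], [411.9, 250.4]]
top 0.02 [[361.2, 244.6], [412.1, 249.9]]
top 0.055 [[361.5, 243.6], [412.6, 249.0]]
side 0 [[361.9, 240.2], [420.1, 245.8]]
side 0.02 [[362.0, 239.1], [420.4, 244.7]]
side 0.055 [[362.3, 237.1], [420.8, 242.7]]
```

View pics/t14.png

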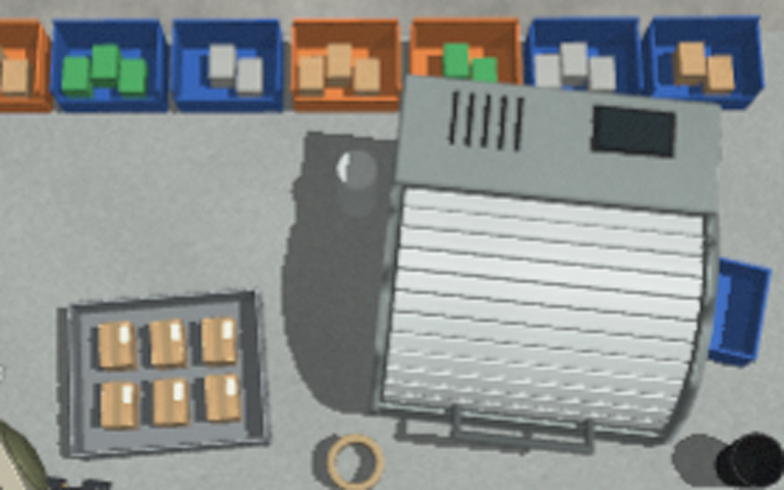

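View pics/s14.png

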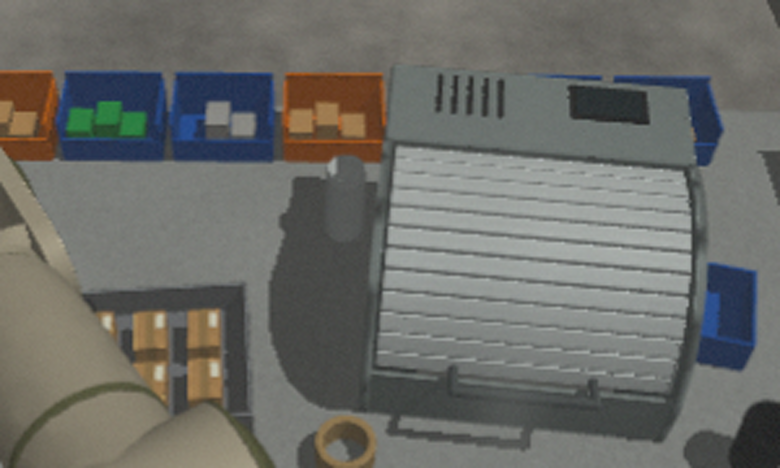

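View pics/s15.png

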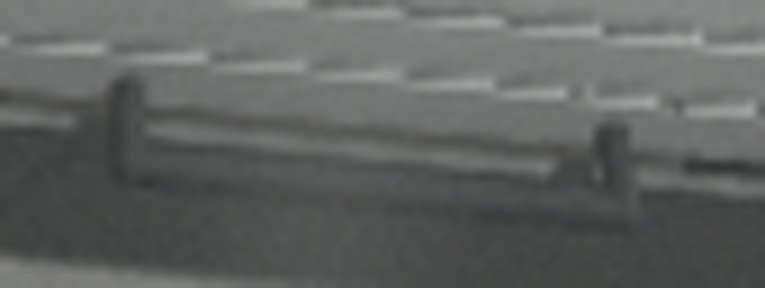

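View pics/t15.png

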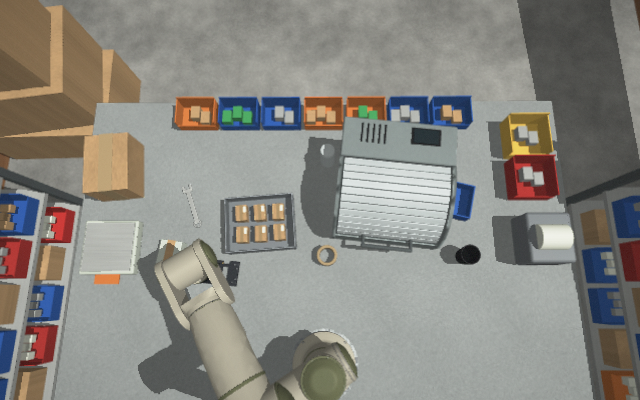

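Run:
```python
from workcell import env
print(env.job_done(), env.observe()["clock"])
```

```text
the job is handed in; nothing more can be done
the job is handed in; nothing more can be done
```

The job is handed in, at about 80 s on the clock against the 210 s limit. The cover was rolled open to its end stop, all six cartons went into the tote, and the cover was rolled shut again to its stop.

- **Cartons:** the last pictures show six cartons in two rows of three, flat on the tote floor with none stacked or on end. The tray was empty before I closed the cover.
- **Cover:** in the last side picture the handle bar sits where the model puts it at q = 0 (row about 240, predicted 240.2). It started slightly open, at q of about 0.05.
- **Bystanders:** the tape roll, wrench, pen pot, spray can and picking bin look unmoved in the top view. In the last view the arm covers part of the label box, so I could not fully check that one. The robot never worked near it.

**Close calls:**
- **Force at the shut stop:** the final push read 96.5 N along z (about 102 N in total). That is under the 120 N wrist limit, but harder than needed. It was fingertips on the handle bar.
- **Dragging a carton:** two rear cartons stood too close together to grip. My first attempt to drag one apart, sideways, tipped it briefly with about 45 N along z on the fingertips. It settled back flat. Dragging it forward from its rear edge then worked.

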